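Spread a spring ring with pliers and hold it over the axle groove

TASK

Pick up the blue-handled spreading pliers with a light squeeze on the handles, lower the two tips into the gap of the copper spring ring on its white stand, squeeze to spread the ring and lift it off the stand with the pliers. Bring the spread ring over the top of the reel's axle and slide it straight down until it is level with the dark groove above the copper wire spool, all round the axle and not leaning on it. Finish holding it there with the pliers, still spread wide; do not touch the ring with the fingers, do not drop it and leave the other things on the table alone.

Things in the scene. Friction and masses are not known exactly. Their poses are not given: they have to be found in the camera images.
- pliers: spreading pliers, 115 mm long, about 150 g, lying level on their rest, which carries them 50 mm above the table. Origin: underside of the steel yoke between the two pivots (20 mm apart); x points to the tips, z up. Two blue handles run back from the pivots, two steel jaws forward. Squeezing the handles spreads the tips; both sides move alike and spring back
- plier_grip (a point): point midway between the two handles, 36 mm behind the pliers' origin, 15.5 mm above the underside: grip here from above, fingers closing across (along the pliers' y). Handles are 18 mm tall, 6 mm thick, with a round upright bulge (10 mm thick) here for the fingers: 56 mm over the bulges when free, about 27 mm at the fully squeezed stop; springing 9 N at first, about 23 N at the stop with the ring on
- plier_tips (a point): point midway between the two round downward pins (6 mm thick) at the jaw ends, 48 mm ahead of the pliers' origin, level with the yoke's underside; the pins reach 4 mm below this point, the jaws' undersides are 8 mm above it. Pin centres 8 mm apart when free, 44 mm when fully squeezed; each pin moves sideways 1.3 times as far as its handle does at the grip point
- jaw_left (a joint): turn of the left jaw (the right one follows): 0 free, grows as the handles are squeezed, 0.37 rad fully squeezed
- ring: copper spring ring, 5 mm thick, 37 mm outer, 25 mm inner diameter at rest: two arcs hinged on a brass pin at the back and sprung shut. Origin: ring centre, underside; x points from the gap to the hinge (hinge 15.5 mm from centre), z up. The ends carry V-shaped pockets open to the gap: lower the free pins to x = -17 mm, y = +-4 to 5.5 mm (2 mm to spare), level with the ring, then squeeze: the pins seat in the pockets, the ring grips them and moves 1 to 4 mm towards the pliers
- ring_opening (a point): centre of the opening of the spread ring: 5.5 mm from the ring's origin towards the gap, mid thickness. Fully spread, a circle of 18 mm radius fits about it
- ring_left (a joint): turn of one ring arc (the other follows): 0 shut, about 0.41 rad with the pliers fully squeezed. Below about 0.28 it does not pass the axle
- ring_stand: fixed white-painted block, top 40 mm above the table, 32 x 44 mm, on which the ring lies flat with its gap over the near edge, round a brass stud 8 mm thick and 3.5 mm high. Origin at table height
- rest: fixed wooden rail 70 mm long, 16 mm wide, top 50 mm above the table, under the pliers' yoke. Origin at table height; x as the pliers about
- reel_stand: fixed stand 110 x 110 mm with an upright axle through a copper wire spool (70 mm wide, top 52 mm above the table). Axle 30 mm thick with a dark groove, top at 96 mm, tapered over its last 6 mm. Origin at table height on the axle's axis, z up
- groove (a point): middle of the dark groove on the axle's axis, 70 mm above the table; the groove is 12 mm high and 24 mm in diameter
- axle_top (a point): centre of the axle's top face, 96 mm above the table
- mallet: loose wooden mallet, 195 mm long, 40 mm high, lying along its x; leave alone. Origin at the underside
- bead_bowl: loose white bowl, 84 mm wide, 40 mm high; leave alone. Origin at the underside
- bobbin: loose aluminium bobbin, 48 mm wide, 35 mm high; leave alone. Origin at the underside
- polish: loose amber jar, 52 mm wide, 80 mm high; leave alone. Origin at the underside
There are look-alikes about, which are no part of the job. What is shaped like the rest but purple is not meant.

How it is judged (in metres and radians):
On the way, in this order (a step that is already met when the one before it is completed fails the run):
1. the pliers are lifted off their rest, with the ring still on its stand (contact force between pliers and rest below 0.05 N and distance of pliers from where it was at the start of the episode above 0.03 m and contact force between the fingers and pliers above 1 N and distance of ring from where it was at the start of the episode below 0.01 m), for 0.2 s.
2. the ring is spread on the pliers' tips and lifted clear of its stand (value of joint ring_left above 0.28 rad and z of ring in the frame of ring_stand above 0.055 m and contact force between ring and pliers above 1 N), for 0.2 s.
3. the spread ring is above the axle's top and in line with the axle (value of joint ring_left above 0.28 rad and z of ring in the frame of axle_top above 0 m and horizontal distance between ring_opening and axle_top below 0.006 m), for 0.1 s.
At the end, for the whole second after the job is handed in: Ring spread at least 0.28 rad on the pliers' tips, mid-thickness within 3.5 mm of the groove's middle height, opening within 6 mm of the axle's axis, tilt under 0.15 rad, still, pressing the stand under 2 N (pliers under 1 N); pliers gripped by the fingers (value of joint ring_left above 0.28 rad and z of ring_opening in the frame of groove between -0.0035 and 0.0035 m and horizontal distance between ring_opening and groove below 0.006 m and angle between ring's own z axis and vertical below 0.15 rad and contact force between ring and pliers above 1 N and contact force between ring and reel_stand below 2 N and contact force between pliers and reel_stand below 1 N and contact force between the fingers and pliers above 3 N and linear speed of ring below 0.01 m/s); the arm keeps its last pose, push and grip.
It fails at once if the fingers touch the ring (contact force between the fingers and ring above 0.5 N).
It fails at once if the ring is dropped (height (world z) of ring below 0.03 m).
It fails at once if a bystander is moved (distance of any of mallet, bead_bowl, bobbin, polish from where it was at the start of the episode above 0.02 m).
It also fails if it takes over 50 s, if anything falls off the work surface, if the arm or the gripper's body presses on something with over 40 N, if the wrist force passes 120 N, or if a joint passes its speed limit or range.

ROBOT

A 6-joint arm with a two-finger parallel gripper is mounted at the origin on the work surface. World frame = base frame: x ahead of the robot, y to its left, z up, the work surface at z = 0. Lengths are in m, angles in degrees, forces in N, time in s.
With the tool pointing down it reaches from about 0.375 to 0.9 m from the base axis. Payload 3.1 kg.
Tool frame: the origin (TCP) lies at the very end of the fingers, on their centre line; the grasp point (between the pads) lies 19 mm behind it (bot.grip_point_offset is the distance from the TCP to the grasp point, in m); z points along the fingers, x is the direction in which the jaws open and shut, and the axes are right-handed (so a half turn about z gives the same grasp; the last joint's range is limited). The gripper opens to 87 mm and grips with 3 to 60 N. Pads are 19 mm wide; open, the fingers measure 117 mm over their backs; the gripper's body (75 mm by 190 mm) begins 51 mm behind the grasp point.
Start: joints at [-75.201, 30.224, 82.088, -0, 67.689, -10.227], TCP at [0.264, -0.566, 0.223] pointing down, gripper open.
Joint ranges: [-176.69, 176.69], [-43.24, 126.21], [12.49, 139.97], [-82, 262], [0, 151.66], [-163.58, 163.58]. Speed limits (degrees/s): [159.86, 159.86, 180, 180, 180, 180].

INTERFACE

Orientations are given as a 3x3 rotation matrix whose columns are the frame's x, y, z axes.
In Python, from rig import bot, capture, recognise, place_of gives the robot as it stands.
- The arm moves only by the tool send_rows, never from a script. Its argument "motion" is a list of rows, each a list of 2 entries, a list of its own where there are three numbers: the shift along the tool's x, y, z in mm, then the turn about the tool's z in rad. A call has exactly 5 rows; each row shifts and turns the pose as measured when the row begins, along the tool's axes as they then stand; what a row does not reach is not made up. A row lasts 1/12 s, in which the tool goes at most 41.7 mm and 7.16 degrees, less where a joint would pass 70% of its speed; a pose out of reach is approached as far as the arm can. A call with a gripper value outside its range is refused whole. "gripper" is the closure, from 0 (fully open) to 1 (shut), set as the call begins (left out, the last holds). The fingers move at their own pace and stop on an object; the grip force is fixed at half the most. Time passes only in rows, so rows that do not move let the fingers close, or fill a call up. It gives the time, the measured TCP pose, the force and the opening at its end, in the units of the state.
- bot.read_state(): the state, without advancing time (a new reading comes with each control period).
- capture(name): name is "side" or "top"; returns a dict with "image" (420x560x3 uint8, blue, green, red), "fx", "fy", "cx", "cy" (pixels), "rvec" (rotation vector, rad) and "tvec" (3), from world to camera coordinates, as OpenCV has them. Camera axes: x right, y down, z forward; pixel columns grow to the right and rows downward; lengths in m; the calibration is good to about 2 mm. A picture is of the moment at which its call begins. There is no depth.
- bot.hand_in(): hands the job in, once; it reports no verdict.
Trained networks look in the newest picture that a camera, given by its name, has taken for a name from the list of things; names that differ only in an ending like _2 or _b are one class to them, and where a whole thing is asked for, a point or a joint stands for the part that bears it (a point fixed in the world has none). Each returns a list of dicts, best first, with "p" (0 to 1); they miss things now and then, are a little off and sometimes report something else, mostly with a low value. They report only what shows in the picture. A call takes as long as a camera call. They do not tell look-alikes from the thing itself.
- recognise(camera, target): "xy" ([column, row] in pixels, amid what is visible of it).
- place_of(camera, target): "xy" ([column, row] in pixels: a listed point, or the origin of a listed thing).
The state is a dict: "time_s": time; "joint_positions": joint angles; "qvel": joint speeds; "tau": joint torques, N m; "position": TCP position; "tcp_rot": TCP orientation; "force": force on the tool from outside, world axes, zero at the start; "moment": the same for the moment, N m; "opening": opening from 0.0 (shut) to 1.0 (fully open).
Only numpy, scipy, OpenCV 4.12 (cv2) and the standard library are available. Lean on these libraries where they do the work, as an engineer would, in place of code of your own. Each camera call takes 0.05 s, during which the arm holds its last target.

## Working session

There is one attempt and no reset: what is moved stays moved. The work goes in short steps, Python scripts to look and compute and a tool call to move; the robot and the scene stay as the last step left them, time stands still between calls to the robot, and variables do not carry over. Pictures are saved under pics/ and viewed, and the job is handed in when it is done.

Besides the shell and the picture viewer there is one more tool, called after "Emit:" by a JSON object that holds its "api" and its "payload", one argument or row to a line. send_rows: Moves the arm, as the interface text tells. Its arguments: {"type":"object","properties":{"motion":{"type":"array","items":{"type":"array"}},"gripper":{"type":"number"}},"required":["motion"]}

```bash
ls; mkdir -p pics; cat > h.py <<'E'
import numpy as np,cv2,json
from rig import bot,capture,recognise,place_of
def save(c,n,crop=None,s=1):
    im=c["image"]
    if crop: x0,y0,x1,y1=crop; im=im[y0:y1,x0:x1]
    if s!=1: im=cv2.resize(im,None,fx=s,fy=s,interpolation=cv2.INTER_CUBIC)
    cv2.imwrite("pics/"+n+".png",im)
def cal(c):
    K=np.array([[c["fx"],0,c["cx"]],[0,c["fy"],c["cy"]],[0,0,1.]])
    R,_=cv2.Rodrigues(np.array(c["rvec"],float)); return K,R,np.array(c["tvec"],float).reshape(3)
def onz(c,uv,z):
    K,R,t=cal(c); d=R.T@np.linalg.inv(K)@np.array([uv[0],uv[1],1.]); o=-R.T@t
    return o+d*(z-o[2])/d[2]
def proj(c,P):
    K,R,t=cal(c); q=K@(R@np.array(P,float)+t); return q[:2]/q[2]
def tri(cs,uvs):
    A=[];b=[]
    for c,uv in zip(cs,uvs):
        K,R,t=cal(c); d=R.T@np.linalg.inv(K)@np.array([uv[0],uv[1],1.]);d/=np.linalg.norm(d); o=-R.T@t
        M=np.eye(3)-np.outer(d,d);A.append(M);b.append(M@o)
    return np.linalg.lstsq(np.vstack(A),np.hstack(b),rcond=None)[0]
E
python3 - <<'E'
from h import *
for n in("side","top"):
    c=capture(n);save(c,n+"0")
    K,R,t=cal(c);print(n,K[0,0],(-R.T@t).round(3))
    for k in["pliers","plier_grip","plier_tips","ring","ring_opening","ring_stand","rest","reel_stand","groove","axle_top","mallet","bead_bowl","bobbin","polish"]:
        print(k,[(np.round(d["xy"],1).tolist(),round(d["p"],2)) for d in place_of(n,k)[:4]])
print(bot.read_state())
E
```

```text
pics
side 420.0659420475363 [ 0.529 -1.005  0.819]
pliers [([263.2, 184.6], 0.49)]
plier_grip [([248.8, 184.7], 0.83), ([268.3, 244.9], 0.27)]
plier_tips [([275.9, 183.2], 0.61), ([272.0, 305.4], 0.28)]
ring [([272.2, 293.7], 0.57), ([251.8, 188.1], 0.35)]
ring_opening [([266.5, 295.9], 0.65), ([270.3, 226.0], 0.47)]
ring_stand [([270.8, 304.1], 0.82), ([270.4, 227.2], 0.69)]
rest [([298.9, 182.2], 0.93), ([221.2, 201.4], 0.91), ([261.8, 199.0], 0.81), ([279.0, 165.1], 0.62)]
reel_stand [([268.5, 246.0], 0.89)]
groove [([271.6, 228.4], 0.94)]
axle_top [([270.3, 217.1], 0.94)]
mallet [([273.3, 295.0], 0.65), ([230.2, 172.1], 0.61)]
bead_bowl [([316.4, 218.7], 0.64)]
bobbin [([331.3, 273.9], 0.78), ([231.2, 175.3], 0.38)]
polish [([225.9, 392.6], 0.79)]
top 445.3016011356627 [0.499 0.01  1.446]
pliers [([200.0, 211.4], 0.91), ([282.7, 209.1], 0.55)]
plier_grip [([201.4, 224.6], 0.72), ([196.2, 199.8], 0.59)]
plier_tips [([196.5, 198.2], 0.82), ([439.1, 243.8], 0.54)]
ring [([361.9, 215.1], 0.41)]
ring_opening [([239.6, 165.4], 0.66), ([362.0, 209.9], 0.48)]
ring_stand [([362.7, 213.9],
[... 442 characters left out ...]
  8.20875889e+01, -3.16350480e-05,
        6.76885164e+01, -1.02279473e+01]), 'qvel': array([-0.07144086, -0.00518152, -0.04658271, -0.07702726, -0.04127971,
       -0.01376356]), 'tau': array([-1.42672639e-04, -4.40006304e+01, -1.76984221e+01,  6.33203401e-02,
        5.04960003e-02, -3.15228385e-05]), 'position': array([ 0.26443604, -0.56628276,  0.22255246]), 'tcp_rot': array([[ 4.23073103e-01, -9.06095552e-01,  2.67488950e-06],
       [-9.06095552e-01, -4.23073103e-01, -1.21230128e-05],
       [ 1.21162818e-05,  2.70521516e-06, -1.00000000e+00]]), 'force': array([ 0.07023317,  1.36411545, -0.43625753]), 'moment': array([0.05802742, 0.01244821, 0.00688797]), 'opening': 1.0009901458769475}
```

View pics/side0.png

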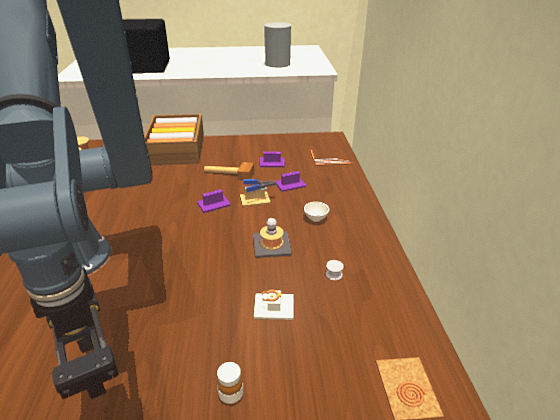

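View pics/top0.png

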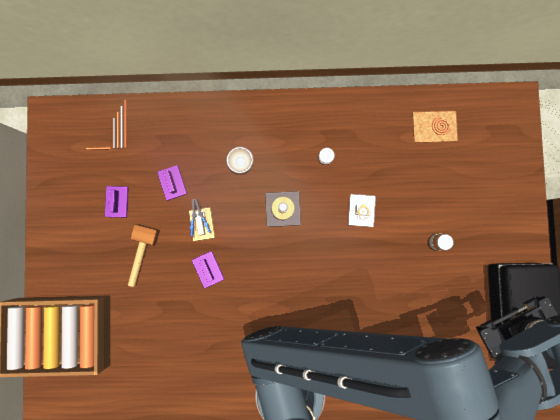

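```bash
python3 - <<'E'
import cv2
a=cv2.imread("pics/side0.png");b=cv2.imread("pics/top0.png")
cv2.imwrite("pics/s_pl.png",cv2.resize(a[150:240,190:350],None,fx=5,fy=5,interpolation=2))
cv2.imwrite("pics/t_pl.png",cv2.resize(b[150:290,100:260],None,fx=4.2,fy=4.2,interpolation=2))
cv2.imwrite("pics/s_rg.png",cv2.resize(a[250:350,210:340],None,fx=6,fy=6,interpolation=2))
cv2.imwrite("pics/t_rg.png",cv2.resize(b[160:260,250:400],None,fx=5,fy=5,interpolation=2))
E
```

```text
(no output)
```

View pics/s_pl.png

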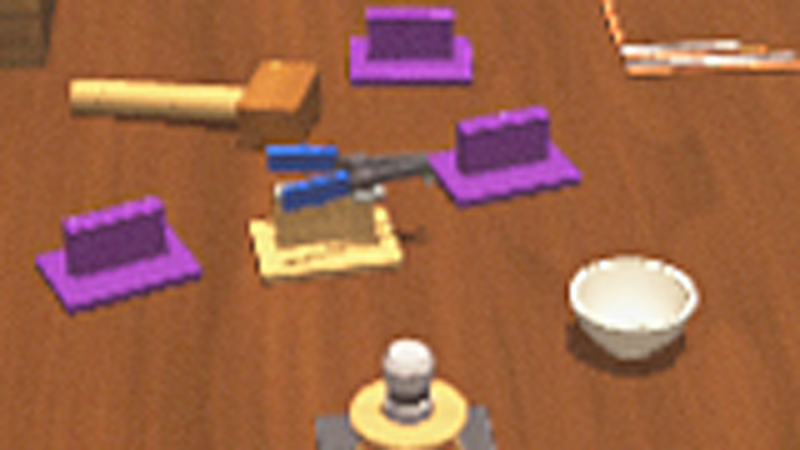

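View pics/t_pl.png

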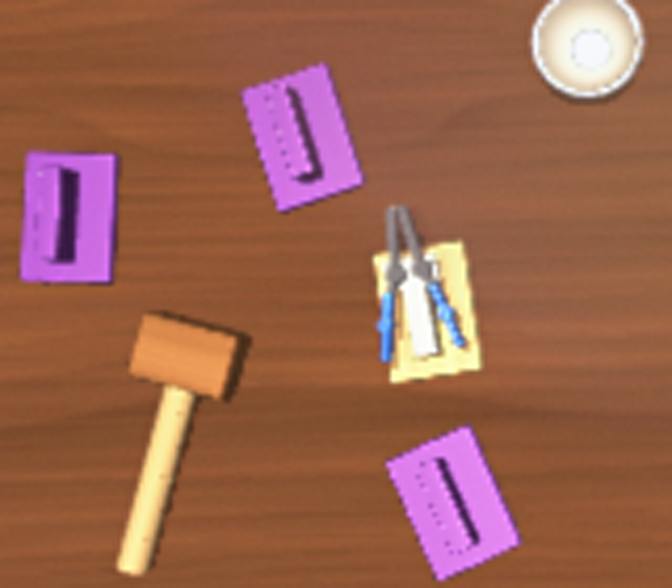

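View pics/s_rg.png

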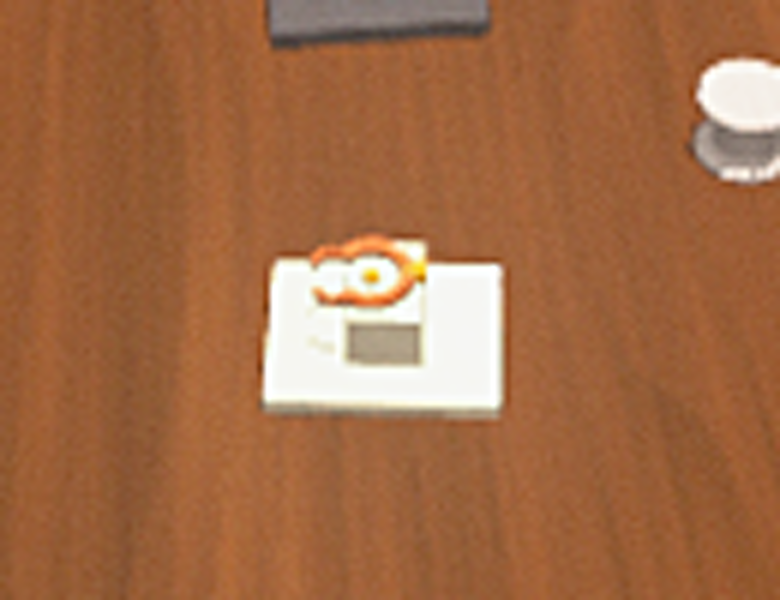

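View pics/t_rg.png

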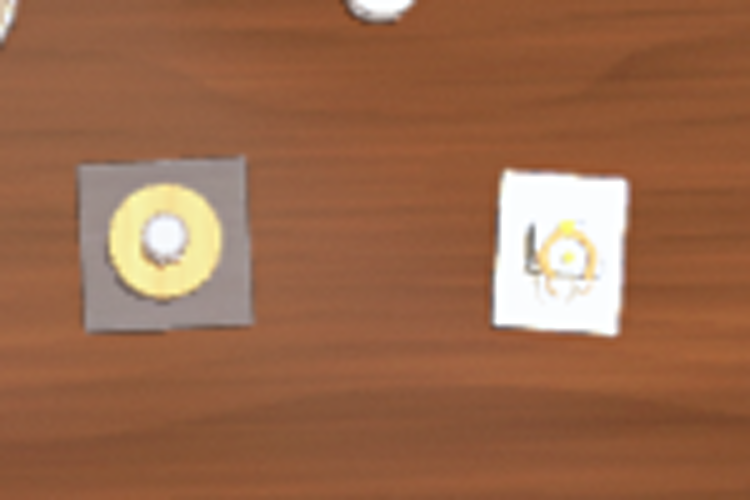

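```bash
python3 - <<'E'
from h import *
s=capture("side");t=capture("top")
def P(n,k): return [np.array(d["xy"]) for d in place_of(n,k)[:3]]
for n,c in(("side",s),("top",t)):
    for k,z in(("axle_top",.096),("groove",.07),("reel_stand",0),("ring_stand",0),("ring",.04),("ring_opening",.0425),("plier_tips",.05),("plier_grip",.0655),("pliers",.05),("rest",0)):
        print(n,k,[onz(c,p,z)[:2].round(4).tolist() for p in P(n,k)])
# hand pixel measurements
def T(x,y): return (100+(x+.5)/4.2-.5,150+(y+.5)/4.2-.5)
print("pivotmid",onz(t,T(408,271),.066)); print("tips",onz(t,T(397,212),.062)); print("rail rear",onz(t,T(422,355),.055))
def G(x,y): return (250+(x+.5)/5-.5,160+(y+.5)/5-.5)
print("stud",onz(t,G(567,257),.0435),"hinge",onz(t,G(568,227),.045),"axle",onz(t,G(165,236),.096))
for p in((505,170),(627,178),(620,335),(492,325)): print("plate",onz(t,G(*p),.004))
for p in((78,164),(243,157),(252,325),(87,331)): print("reel",onz(t,G(*p),.012))
for p in((373,254),(463,241),(480,367),(392,382)): print("rest",onz(t,T(*p),.006))
E
```

```text
side axle_top [[0.5894, 0.0145]]
side groove [[0.5941, 0.0067]]
side reel_stand [[0.5924, 0.0123], [0.6033, 0.1518]]
side ring_stand [[0.5806, -0.2356]]
side ring [[0.4764, -0.5081], [0.5778, -0.2412], [0.5703, -0.2423]]
side ring_opening [[0.5673, -0.247]]
side plier_tips [[0.6217, 0.3099], [0.5356, 0.2967]]
side plier_grip [[0.5302, 0.2702], [0.7417, 0.0588]]
side pliers [[0.6209, 0.2992], [0.5842, 0.2803], [0.5993, 0.0844]]
side rest [[0.4304, 0.2928], [0.5734, 0.2849], [0.6623, 0.5303]]
top axle_top [[0.5979, 0.0112]]
top groove [[0.5977, 0.0023]]
top reel_stand [[0.5889, 0.0071], [0.5877, 0.2737]]
top ring_stand [[0.5781, -0.2539], [0.5854, 0.2721]]
top ring [[0.5711, -0.2483]]
top ring_opening [[0.5782, -0.25]]
top plier_tips [[0.6249, 0.271]]
top plier_grip [[0.5435, 0.2592]]
top pliers [[0.5854, 0.2702]]
top rest [[0.5951, 0.2795], [0.7177, 0.376], [0.434, 0.2393]]
pivotmid [0.57952157 0.27367593 0.066     ]
tips [0.62392378 0.28203185 0.062     ]
rail rear [0.51735149 0.26621499 0.055     ]
stud [ 0.57632461 -0.24630954  0.0435    ] hinge [ 0.59512947 -0.24743498  0.045     ] axle [0.59292702 0.00644588 0.096     ]
plate [ 0.63615529 -0.21566817  0.004     ]
plate [ 0.62873403 -0.29445975  0.004     ]
plate [ 0.52715502 -0.28560463  0.004     ]
plate [ 0.53585027 -0.20338506  0.004     ]
reel [0.64701094 0.06121579 0.012     ]
reel [ 0.64856938 -0.04562112  0.012     ]
reel [ 0.53984577 -0.04811796  0.012     ]
reel [0.53887925 0.05811356 0.012     ]
rest [0.59691491 0.31205918 0.006     ]
rest [0.60505855 0.24225292 0.006     ]
rest [0.50757503 0.23070717 0.006     ]
rest [0.49789702 0.29864619 0.006     ]
```

```bash
python3 - <<'E'
import cv2
a=cv2.imread("pics/side0.png");b=cv2.imread("pics/top0.png")
cv2.imwrite("pics/t_pl2.png",cv2.resize(b[190:250,170:240],None,fx=10,fy=10,interpolation=cv2.INTER_LANCZOS4))
cv2.imwrite("pics/s_pl2.png",cv2.resize(a[170:215,230:300],None,fx=11,fy=11,interpolation=cv2.INTER_LANCZOS4))
E
```

```text
(no output)
```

View pics/t_pl2.png

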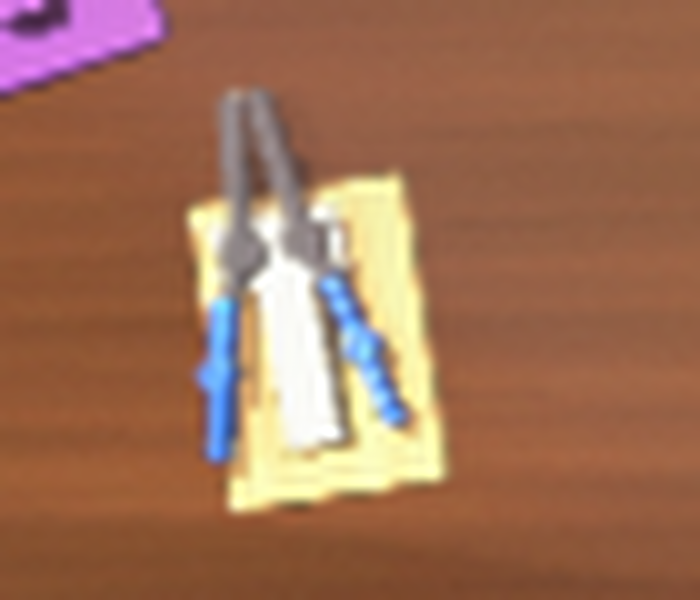

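View pics/s_pl2.png

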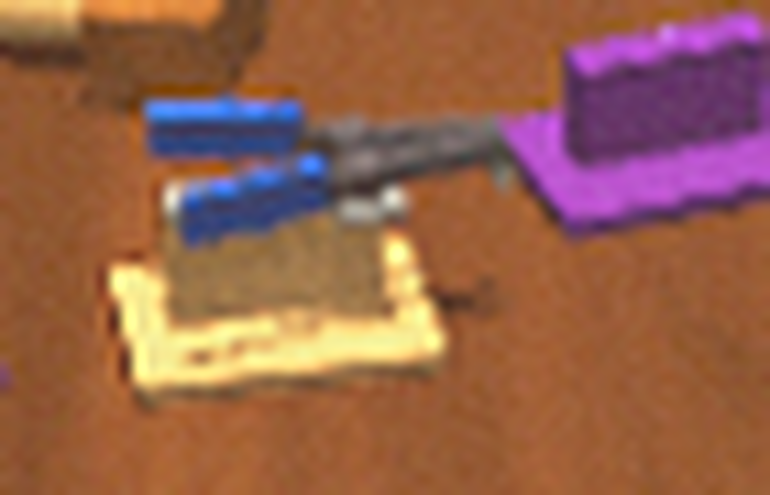

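```bash
python3 - <<'E'
from h import *
t=capture("top");s=capture("side")
q=lambda x,y:(170+(x+.5)/10-.5,190+(y+.5)/10-.5)
z=.0725
for n,p in dict(tips=(248,95),piv=(273,246),bulge=(291.5,360),ends=(307,440)).items(): print(n,onz(t,q(*p),z).round(4))
# check by projecting into side: model
for yaw in(10.5,):
  a=np.radians(yaw);R=np.array([[np.cos(a),-np.sin(a)],[np.sin(a),np.cos(a)]])
  g=np.array([.5435,.2672]);o=g+R@[.036,0]
  im={ "t":(t,(170,190),10),"s":(s,(230,170),11)}
  for k,(c,off,f) in im.items():
    img=c["image"][off[1]:off[1]+60,off[0]:off[0]+70];img=cv2.resize(img,None,fx=f,fy=f,interpolation=2)
    for l in[(.048,4,.062),(.048,-4,.062),(0,10,.0745),(0,-10,.0745),(-.036,23,.0745),(-.036,-23,.0745),(.048,4,.046),(0,0,.05)]:
        w=o+R@[l[0],l[1]/1000];p=proj(c,[w[0],w[1],l[2]])
        p=((p-np.array(off)+.5)*f-.5).astype(int)
        cv2.circle(img,tuple(int(v) for v in p),4,(0,255,0),-1)
    cv2.imwrite(f"pics/ov_{k}.png",img)
E
```

```text
tips [0.6262 0.2793 0.0725]
piv [0.5791 0.2722 0.0725]
bulge [0.5437 0.2669 0.0725]
ends [0.5189 0.2625 0.0725]
```

View pics/ov_t.png

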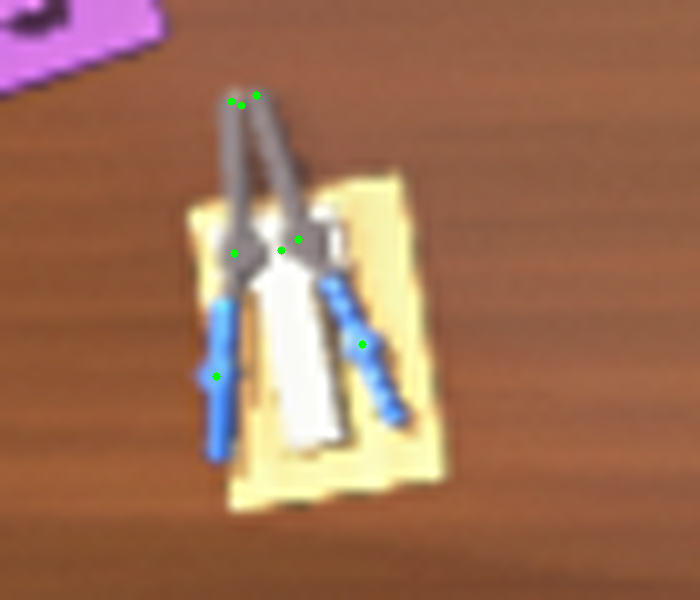

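View pics/ov_s.png

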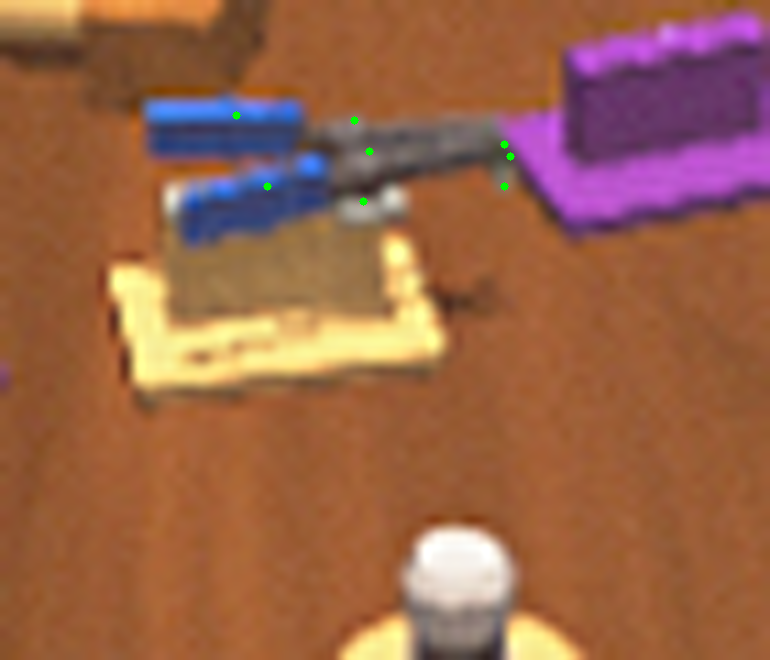

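```bash
cat >> h.py <<'E'
def st():
    s=bot.read_state();p=np.array(s["position"]);R=np.array(s["tcp_rot"]);return s,p,R
def go(x,y,z,h):
    s,p,R=st();d=np.array([x,y,z])-p
    hd=np.degrees(np.arctan2(R[1,0],R[0,0]));turn=-(h-hd);turn=(turn+180)%360-180
    print("t",round(s["time_s"],2),"p",(p*1000).round(1),"hd",round(hd,2),"tool mm",(R.T@d*1000).round(1),"turn rad",round(np.radians(turn),4),"open",round(s["opening"]*87,1),"F",np.round(s["force"],1))
E
python3 -c "
from h import *
go(.5435,.268,.223,-79.7)"
```

```text
t 2.7 p [ 264.4 -566.3  222.5] hd -64.97 tool mm [-6.379e+02 -6.058e+02 -4.000e-01] turn rad 0.257 open 86.9 F [ 0.4 -0.4  0.1]
```

Emit:
{"api": "send_rows", "payload": {
  "motion": [
    [[0,0,0],0.1],
    [[0,0,0],0.1],
    [[0,0,0],0.057],
    [[-36,-18,0],0],
    [[-36,-18,0],0]
  ],
  "gripper": 0
}}

```text
time_s: 3.12
position: [0.2864, -0.4967, 0.2222]
tcp_rot: [[0.159, -0.987, 0.001], [-0.987, -0.159, -0.01], [0.01, 0.0, -1.0]]
force: [0.4, 0.6, -0.7]
opening: 1.0
```

```bash
python3 -c "
from h import *
go(.5435,.268,.223,-79.7)"
```

```text
t 3.12 p [ 286.4 -496.7  222.2] hd -80.87 tool mm [-714.2 -375.2   -7.9] turn rad -0.0204 open 87.0 F [ 0.4  0.6 -0.7]
```

Emit:
{"api": "send_rows", "payload": {
  "motion": [
    [[-36,-19,0],-0.02],
    [[-36,-19,0],0],
    [[-36,-19,0],0],
    [[-36,-19,0],0],
    [[-36,-19,0],0]
  ]
}}

```text
time_s: 3.53
position: [0.3494, -0.2985, 0.2203]
tcp_rot: [[0.173, -0.985, 0.003], [-0.985, -0.173, -0.013], [0.013, -0.001, -1.0]]
force: [0.6, -0.6, 0.0]
opening: 1.003
```

Emit:
{"api": "send_rows", "payload": {
  "motion": [
    [[-36,-19,0],0],
    [[-36,-19,0],0],
    [[-36,-19,0],0],
    [[-36,-19,0],0],
    [[-36,-19,0],0]
  ]
}}

```text
time_s: 3.95
position: [0.4125, -0.0998, 0.2195]
tcp_rot: [[0.169, -0.986, 0.007], [-0.986, -0.169, -0.015], [0.016, -0.005, -1.0]]
force: [0.2, 0.3, -0.3]
opening: 1.001
```

Emit:
{"api": "send_rows", "payload": {
  "motion": [
    [[-36,-19,0],0],
    [[-36,-19,0],0],
    [[-36,-19,0],0],
    [[-36,-19,0],0],
    [[-36,-19,0],0]
  ]
}}

```text
time_s: 4.37
position: [0.4763, 0.0989, 0.2189]
tcp_rot: [[0.168, -0.986, 0.012], [-0.986, -0.169, -0.017], [0.018, -0.009, -1.0]]
force: [1.1, -0.2, -0.3]
opening: 0.999
```

```bash
python3 -c "
from h import *
go(.5435,.268,.15,-79.7)"
```

```text
t 4.37 p [476.3  98.9 218.9] hd -80.31 tool mm [-156.6  -94.1   66.9] turn rad -0.0106 open 86.9 F [ 1.1 -0.2 -0.3]
```

Emit:
{"api": "send_rows", "payload": {
  "motion": [
    [[-34,-20,15],-0.01],
    [[-34,-20,15],0],
    [[-34,-20,15],0],
    [[-34,-20,15],0],
    [[-10,-7,5],0]
  ]
}}

```text
time_s: 4.78
position: [0.5388, 0.2615, 0.1569]
tcp_rot: [[0.185, -0.982, 0.025], [-0.983, -0.185, -0.014], [0.018, -0.022, -1.0]]
force: [-1.0, 0.3, 0.2]
opening: 0.997
```

Emit:
{"api": "send_rows", "payload": {
  "motion": [
    [[0,0,0],0],
    [[0,0,0],0],
    [[0,0,0],0],
    [[0,0,0],0],
    [[0,0,0],0]
  ]
}}

```text
time_s: 5.2
position: [0.5377, 0.2607, 0.1562]
tcp_rot: [[0.187, -0.982, 0.022], [-0.982, -0.188, -0.016], [0.02, -0.019, -1.0]]
force: [-0.9, -0.7, -0.2]
opening: 1.001
```

```bash
python3 -c "
from h import *
go(.5435,.268,.12,-79.7);print(st()[2].round(4))
c=capture('top');save(c,'t1',(140,150,260,260),6);c=capture('side');save(c,'s1',(190,120,330,230),5)"
```

```text
t 5.2 p [537.7 260.7 156.2] hd -79.19 tool mm [-6.8 -6.4 36.2] turn rad 0.0089 open 87.1 F [-0.9 -0.7 -0.2]
[[ 0.1875 -0.982   0.0223]
 [-0.9821 -0.1879 -0.0157]
 [ 0.0196 -0.019  -0.9996]]
```

View pics/s1.png

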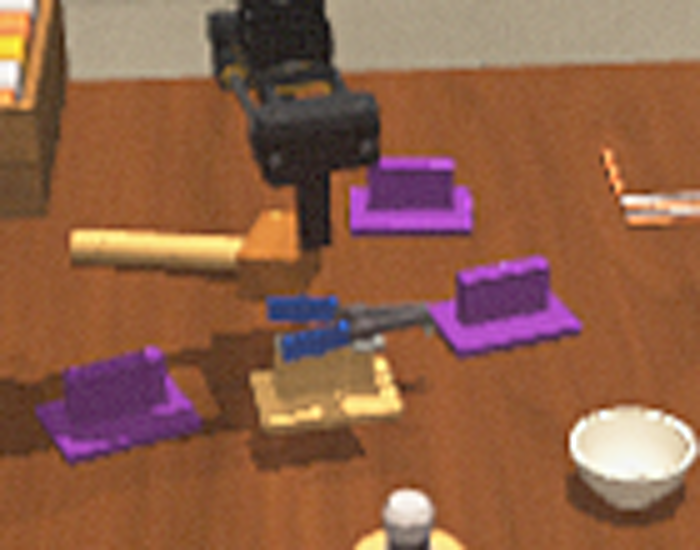

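Emit:
{"api": "send_rows", "payload": {
  "motion": [
    [[-7,-7,10],0.009],
    [[0,0,15],0],
    [[0,0,15],0],
    [[0,0,10],0],
    [[0,0,0],0]
  ]
}}

```text
time_s: 5.72
position: [0.5486, 0.2676, 0.1061]
tcp_rot: [[0.171, -0.985, 0.03], [-0.985, -0.172, -0.013], [0.018, -0.027, -0.999]]
force: [-0.3, 0.2, -0.6]
opening: 0.999
```

```bash
python3 -c "
from h import *
go(.5435,.268,.0465,-79.7);print(st()[2].round(4)[:,2])
c=capture('top');save(c,'t2',(140,150,260,260),6);c=capture('side');save(c,'s2',(190,120,330,230),5)"
```

```text
t 5.72 p [548.6 267.6 106.1] hd -80.15 tool mm [-2.3  6.6 59.4] turn rad -0.0078 open 86.9 F [-0.3  0.2 -0.6]
[ 0.03   -0.0131 -0.9995]
```

View pics/s2.png

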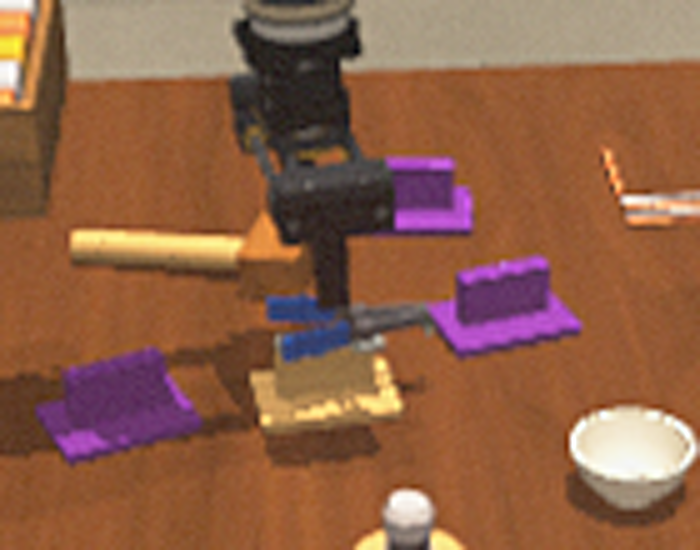

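View pics/t2.png

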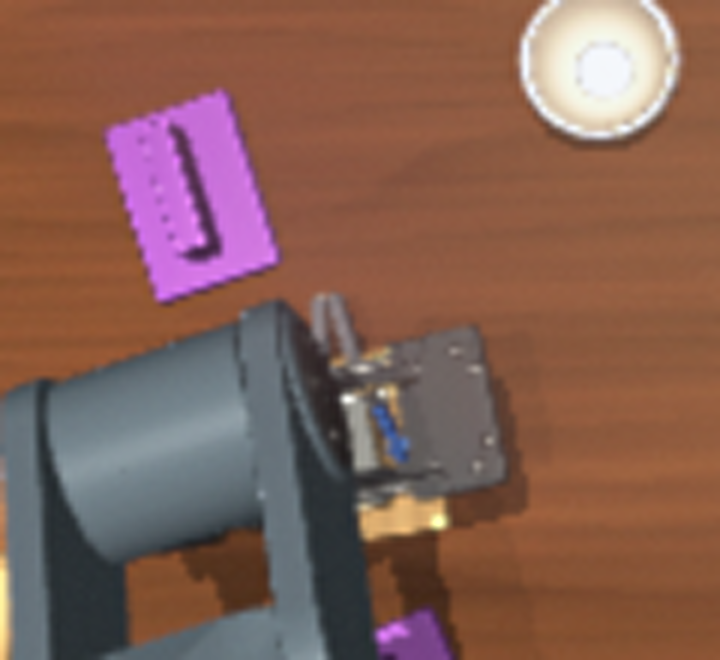

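Emit:
{"api": "send_rows", "payload": {
  "motion": [
    [[-2,7,10],-0.008],
    [[0,0,8],0],
    [[0,0,8],0],
    [[0,0,8],0],
    [[0,0,0],0]
  ]
}}

```text
time_s: 6.23
position: [0.5472, 0.2695, 0.0748]
tcp_rot: [[0.179, -0.983, 0.041], [-0.984, -0.179, -0.01], [0.017, -0.038, -0.999]]
force: [-0.1, -0.4, 0.0]
opening: 1.0
```

```bash
python3 -c "
from h import *
go(.5435,.268,.0465,-79.7);print(st()[2].round(4)[:,2])"
```

```text
t 6.23 p [547.2 269.5  74.8] hd -79.71 tool mm [ 0.3  5.  28.1] turn rad -0.0002 open 87.0 F [-0.1 -0.4  0. ]
[ 0.0405 -0.01   -0.9991]
```

Emit:
{"api": "send_rows", "payload": {
  "motion": [
    [[0,5,7],0],
    [[0,0,8],0],
    [[0,0,6],0],
    [[0,0,3],0],
    [[0,0,0],0]
  ]
}}

```text
time_s: 6.65
position: [0.5439, 0.2683, 0.0484]
tcp_rot: [[0.178, -0.983, 0.042], [-0.984, -0.179, -0.01], [0.017, -0.039, -0.999]]
force: [-0.4, 0.6, 0.5]
opening: 1.0
```

```bash
python3 -c "
from h import *
go(.5435,.268,.0465,-79.7);print(st()[2].round(4)[:,2])"
```

```text
t 6.65 p [543.9 268.3  48.4] hd -79.75 tool mm [0.2 0.5 1.8] turn rad -0.0008 open 87.0 F [-0.4  0.6  0.5]
[ 0.0417 -0.0097 -0.9991]
```

Emit:
{"api": "send_rows", "payload": {
  "motion": [
    [[0,0,2],0],
    [[0,0,0],0],
    [[0,0,0],0],
    [[0,0,0],0],
    [[0,0,0],0]
  ],
  "gripper": 0.35
}}

```text
time_s: 7.07
position: [0.5445, 0.2684, 0.0463]
tcp_rot: [[0.178, -0.983, 0.043], [-0.984, -0.179, -0.009], [0.017, -0.04, -0.999]]
force: [-0.6, 0.6, 0.3]
opening: 0.712
```

Emit:
{"api": "send_rows", "payload": {
  "motion": [
    [[0,0,0],0],
    [[0,0,0],0],
    [[0,0,0],0],
    [[0,0,0],0],
    [[0,0,0],0]
  ],
  "gripper": 0.375
}}

```text
time_s: 7.48
position: [0.5447, 0.2683, 0.0469]
tcp_rot: [[0.178, -0.983, 0.043], [-0.984, -0.179, -0.009], [0.017, -0.041, -0.999]]
force: [0.1, -0.2, -1.3]
opening: 0.626
```

```bash
python3 -c "
from h import *
go(.5435,.268,.0465,-79.7);print(st()[2].round(4)[:,2])
c=capture('top');save(c,'t3',(140,150,260,260),6);c=capture('side');save(c,'s3',(220,150,320,220),7)"
```

```text
t 7.48 p [544.7 268.3  46.9] hd -79.75 tool mm [0.  1.3 0.4] turn rad -0.0008 open 54.4 F [ 0.1 -0.2 -1.3]
[ 0.0433 -0.0095 -0.999 ]
```

View pics/s3.png

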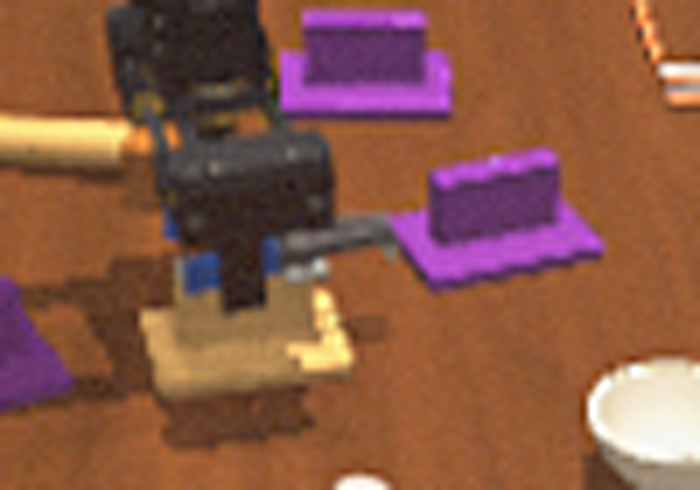

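Emit:
{"api": "send_rows", "payload": {
  "motion": [
    [[0,0,-4],0],
    [[0,0,-6],0],
    [[0,0,-8],0],
    [[0,0,-10],0],
    [[0,0,-10],0]
  ]
}}

```text
time_s: 8.0
position: [0.5406, 0.2681, 0.0852]
tcp_rot: [[0.178, -0.983, 0.037], [-0.984, -0.179, -0.011], [0.018, -0.034, -0.999]]
force: [-0.5, -0.2, -0.7]
opening: 0.622
```

Emit:
{"api": "send_rows", "payload": {
  "motion": [
    [[0,0,-10],0],
    [[0,0,-10],0],
    [[0,0,-10],0],
    [[0,0,-10],0],
    [[0,0,-3],0]
  ]
}}

```text
time_s: 8.42
position: [0.5403, 0.2692, 0.1369]
tcp_rot: [[0.178, -0.983, 0.043], [-0.984, -0.179, -0.009], [0.017, -0.041, -0.999]]
force: [1.0, 0.1, -1.0]
opening: 0.626
```

```bash
python3 -c "
from h import *
go(.5435,.268,.0465,-79.7);print(st()[2].round(4)[:,2])
c=capture('top');save(c,'t4',(140,150,260,260),6);c=capture('side');save(c,'s4',(220,130,320,200),7)"
```

```text
t 8.42 p [540.3 269.2 136.9] hd -79.74 tool mm [ 0.3  0.7 90.4] turn rad -0.0007 open 54.4 F [ 1.   0.1 -1. ]
[ 0.043  -0.0093 -0.999 ]
```

View pics/s4.png

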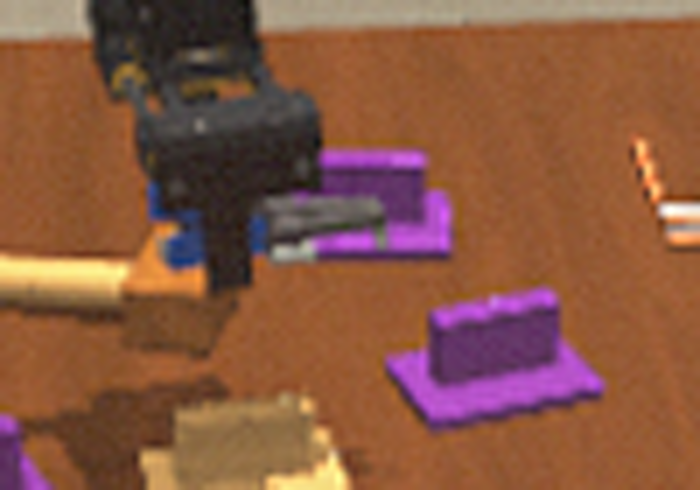

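View pics/t4.png

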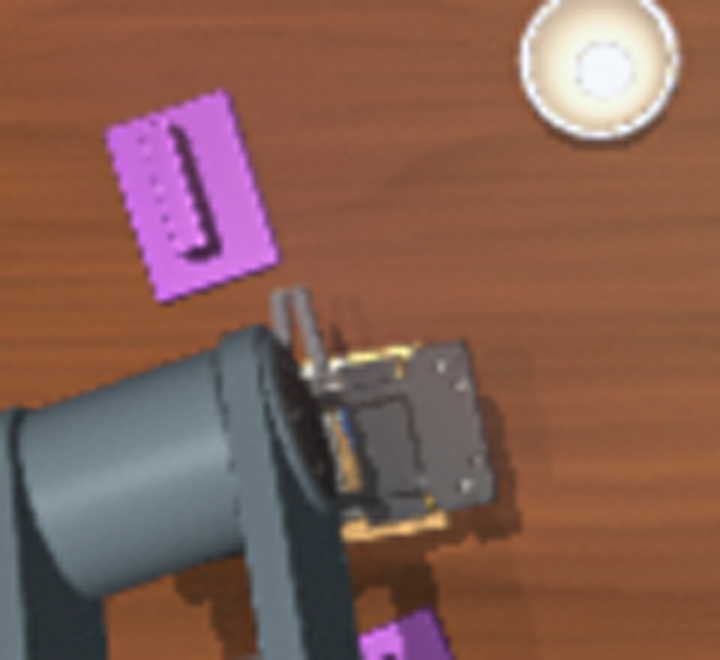

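```bash
python3 - <<'E'
import cv2
a=cv2.imread("pics/side0.png");b=cv2.imread("pics/top0.png")
cv2.imwrite("pics/t_rg2.png",cv2.resize(b[190:232,342:384],None,fx=14,fy=14,interpolation=cv2.INTER_CUBIC))
cv2.imwrite("pics/s_rg2.png",cv2.resize(a[280:322,250:300],None,fx=14,fy=14,interpolation=cv2.INTER_CUBIC))
E
```

```text
(no output)
```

View pics/t_rg2.png

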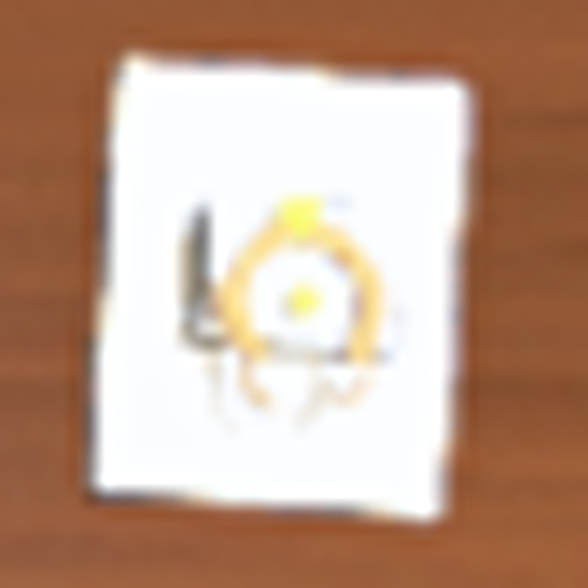

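View pics/s_rg2.png

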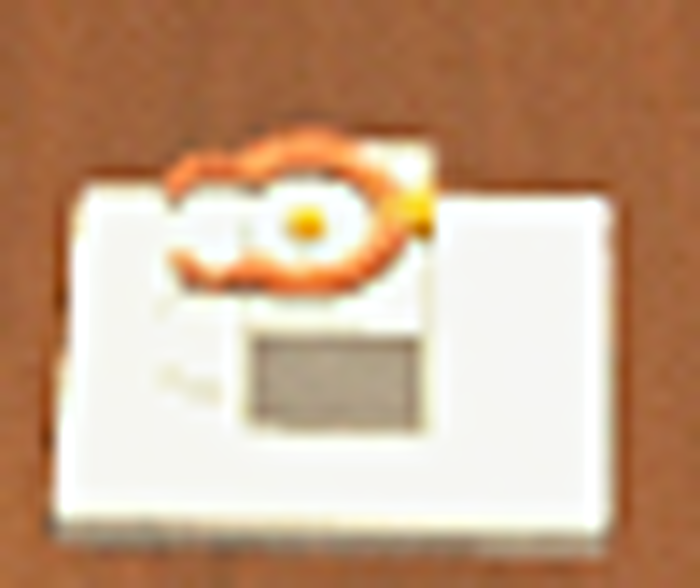

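```bash
python3 - <<'E'
from h import *
t=capture("top");s=capture("side")
q=lambda x,y:(342+(x+.5)/14-.5,190+(y+.5)/14-.5)
w=lambda x,y:(250+(x+.5)/14-.5,280+(y+.5)/14-.5)
for n,p,z in(("hinge",(300,215),.045),("stud",(302,300),.0435),("ringc",(303,303),.045),("ends",(303,395),.045)): print(n,onz(t,q(*p),z).round(4))
for n,p,z in(("hinge",(415,210),.045),("stud",(305,222),.0435),("endA",(195,165),.045),("endB",(205,275),.045),("blockfrontL",(245,335),.04),("blockfrontR",(430,335),.04),("blockbackR",(432,150),.04)): print("s",n,onz(s,w(*p),z).round(4))
# overlay
for k,c,f in(("t",t,q),("s",s,w)):
  off=(342,190) if k=="t" else (250,280)
  img=cv2.resize(c["image"][off[1]:off[1]+42,off[0]:off[0]+50],None,fx=14,fy=14,interpolation=2)
  for cx,cy,yaw,col in((.5763,-.2463,-3,(0,255,0)),):
    a=np.radians(yaw)
    pts=[(18.5*np.cos(u),18.5*np.sin(u)) for u in np.radians(np.arange(-150,151,10))]+[(15.5,0),(-17,4.5),(-17,-4.5),(0,0)]
    pts=[(x,y,45) for x,y in pts]+[(x,y,40) for x in(-16,16) for y in(-22,22)]
    for x,y,zz in pts:
      P=[cx+(x*np.cos(a)-y*np.sin(a))/1e3,cy+(x*np.sin(a)+y*np.cos(a))/1e3,zz/1e3]
      u=(proj(c,P)-off+.5)*14-.5
      cv2.circle(img,(int(u[0]),int(u[1])),3,col,-1)
  cv2.imwrite(f"pics/ovr_{k}.png",img)
E
```

```text
hinge [ 0.5955 -0.2467  0.045 ]
stud [ 0.5764 -0.2467  0.0435]
ringc [ 0.5757 -0.2466  0.045 ]
ends [ 0.555  -0.2457  0.045 ]
s hinge [ 0.5948 -0.2455  0.045 ]
s stud [ 0.5748 -0.2454  0.0435]
s endA [ 0.5556 -0.231   0.045 ]
s endB [ 0.556  -0.2585  0.045 ]
s blockfrontL [ 0.5625 -0.2688  0.04  ]
s blockfrontR [ 0.5954 -0.2714  0.04  ]
s blockbackR [ 0.5996 -0.2256  0.04  ]
```

View pics/ovr_t.png

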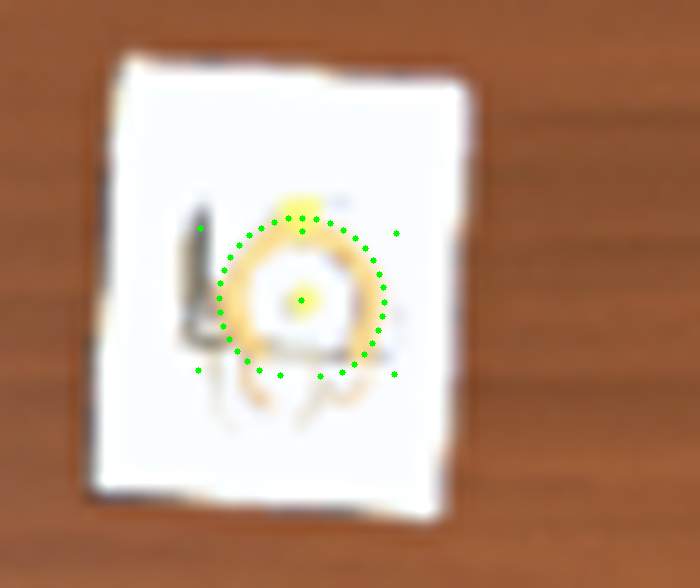

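View pics/ovr_s.png

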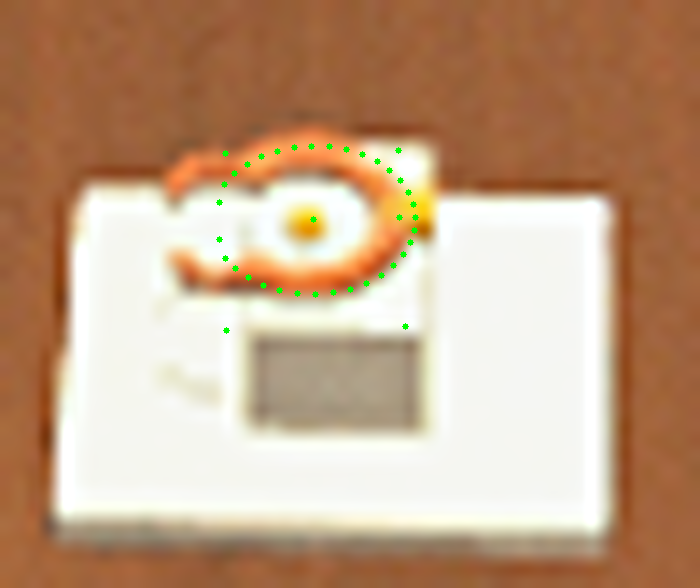

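```bash
python3 -c "
from h import *
go(.460,-.242,.135,-92.5)"
```

```text
t 8.62 p [538.9 268.7 134.2] hd -79.74 tool mm [488.4 168.8   1.5] turn rad 0.2227 open 54.6 F [ 0.5 -0.5 -2.1]
```

Emit:
{"api": "send_rows", "payload": {
  "motion": [
    [[5,0,-1],0],
    [[15,2,0],0.04],
    [[25,5,0],0.06],
    [[25,5,0],0.06],
    [[25,5,0],0.06]
  ]
}}

```text
time_s: 9.03
position: [0.5304, 0.171, 0.1327]
tcp_rot: [[-0.048, -0.998, 0.036], [-0.999, 0.048, -0.011], [0.009, -0.037, -0.999]]
force: [1.2, -0.0, -0.8]
opening: 0.629
```

```bash
python3 -c "
from h import *
go(.460,-.242,.135,-92.5);print(st()[2].round(4)[:,2])"
```

```text
t 9.03 p [530.4 171.  132.7] hd -92.74 tool mm [ 4.159e+02  5.060e+01 -4.000e-01] turn rad -0.0043 open 54.8 F [ 1.2 -0.  -0.8]
[ 0.0361 -0.0108 -0.9993]
```

Emit:
{"api": "send_rows", "payload": {
  "motion": [
    [[27,3.5,-0.7],0],
    [[27,3.5,-0.7],0],
    [[27,3.5,-0.7],0],
    [[27,3.5,-0.7],0],
    [[27,3.5,-0.7],0]
  ]
}}

```text
time_s: 9.45
position: [0.5006, 0.0259, 0.1341]
tcp_rot: [[-0.06, -0.998, 0.028], [-0.998, 0.059, -0.013], [0.011, -0.029, -1.0]]
force: [0.5, 0.5, -2.0]
opening: 0.63
```

Emit:
{"api": "send_rows", "payload": {
  "motion": [
    [[27,3.5,-0.7],0],
    [[27,3.5,-0.7],0],
    [[27,3.5,-0.7],0],
    [[27,3.5,-0.7],0],
    [[27,3.5,-0.7],0]
  ]
}}

```text
time_s: 9.87
position: [0.4677, -0.1188, 0.1366]
tcp_rot: [[-0.072, -0.997, 0.022], [-0.997, 0.071, -0.013], [0.011, -0.022, -1.0]]
force: [0.5, -0.9, -1.3]
opening: 0.625
```

```bash
python3 -c "
from h import *
go(.460,-.242,.135,-92.5);print(st()[2].round(4)[:,2])"
```

```text
t 9.87 p [ 467.7 -118.8  136.6] hd -94.1 tool mm [123.4  -1.1   3. ] turn rad -0.028 open 54.4 F [ 0.5 -0.9 -1.3]
[ 0.0215 -0.0127 -0.9997]
```

Emit:
{"api": "send_rows", "payload": {
  "motion": [
    [[25,0,0],-0.028],
    [[25,0,0],0],
    [[25,0,0],0],
    [[22,0,0],0],
    [[14,0,0],0]
  ]
}}

```text
time_s: 10.28
position: [0.4537, -0.2417, 0.1359]
tcp_rot: [[-0.058, -0.998, 0.015], [-0.998, 0.058, -0.012], [0.011, -0.016, -1.0]]
force: [1.0, 0.3, -1.5]
opening: 0.626
```

Emit:
{"api": "send_rows", "payload": {
  "motion": [
    [[5,0,0],0],
    [[0,0,0],0],
    [[0,0,15],0],
    [[0,0,15],0],
    [[0,0,5],0]
  ]
}}

```text
time_s: 10.7
position: [0.4512, -0.2524, 0.1001]
tcp_rot: [[-0.071, -0.997, 0.015], [-0.997, 0.071, -0.014], [0.013, -0.016, -1.0]]
force: [-0.3, 0.3, -2.0]
opening: 0.624
```

```bash
python3 -c "
from h import *
go(.475,-.2415,.0385,-92.5);print(st()[2].round(4)[2])
c=capture('top');save(c,'t5',(310,170,410,270),7);c=capture('side');save(c,'s5',(200,240,320,340),6)
for n in('top','side'):
  for k in('plier_tips','ring','plier_grip'): print(n,k,place_of(n,k)[:2])
"
```

```text
t 10.7 p [ 451.2 -252.4  100.1] hd -94.08 tool mm [-13.4 -22.   61.8] turn rad -0.0275 open 54.3 F [-0.3  0.3 -2. ]
[ 0.0129 -0.0164 -0.9998]
top plier_tips [{'xy': [282.4, 209.0], 'p': 0.6}, {'xy': [364.3, 212.5], 'p': 0.48}]
top ring [{'xy': [360.6, 213.1], 'p': 0.44}]
top plier_grip [{'xy': [436.7, 243.6], 'p': 0.52}]
side plier_tips [{'xy': [253.4, 282.9], 'p': 0.8}]
side ring [{'xy': [272.2, 294.9], 'p': 0.62}]
side plier_grip [{'xy': [215.5, 277.5], 'p': 0.7}, {'xy': [271.9, 247.8], 'p': 0.63}]
```

View pics/t5.png

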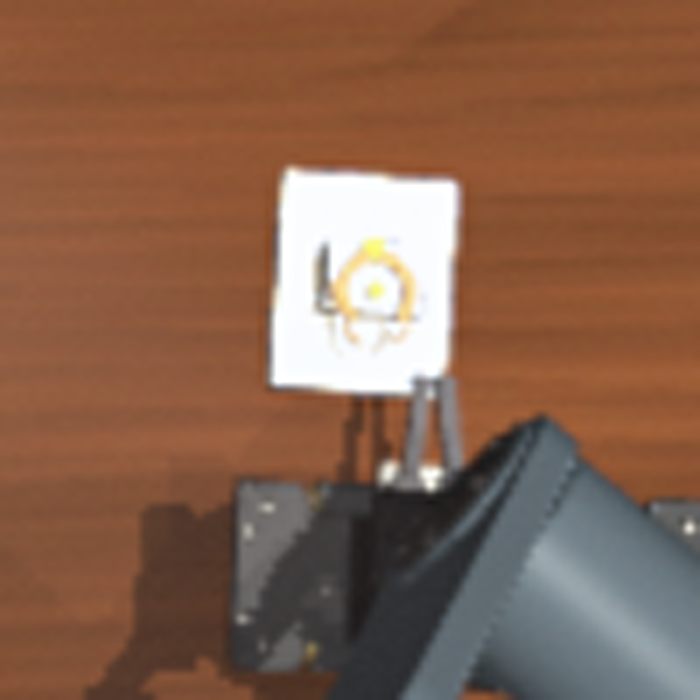

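View pics/s5.png

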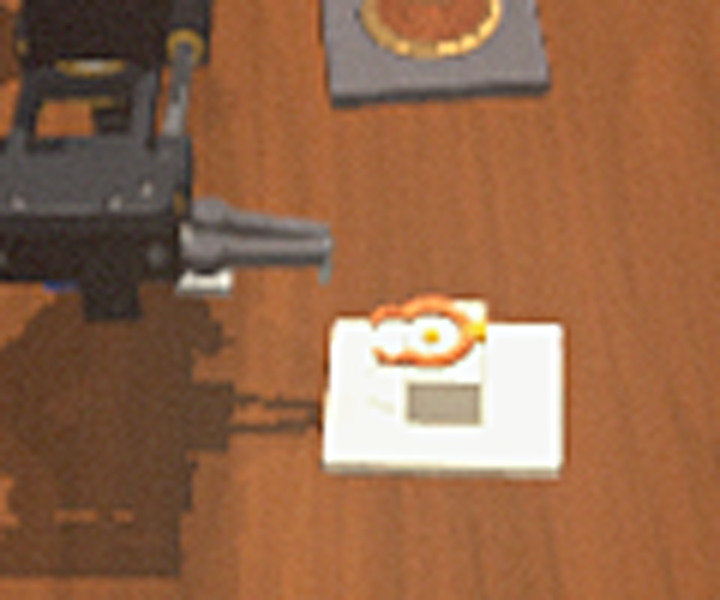

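```bash
python3 - <<'E'
from h import *
s,p,R=st();t=capture("top");sd=capture("side")
# grasp pose
Rg=np.array([[0.178,-0.983,0.043],[-0.984,-0.179,-0.009],[0.017,-0.041,-0.999]]);pg=np.array([.5447,.2683,.0467])
for yaw in(10.,10.5):
  a=np.radians(yaw);g=np.array([.5435,.2678,.0655]);tip=g+np.array([.084*np.cos(a),.084*np.sin(a),-.0155])
  l=Rg.T@(tip-pg);print("tip local",l.round(4),"now",(p+R@l).round(4))
q=lambda x,y:(310+(x+.5)/7-.5,170+(y+.5)/7-.5)
print("top meas",[onz(t,q(433,381),z).round(4).tolist() for z in(.11,.115,.12)])
w=lambda x,y:(200+(x+.5)/6-.5,240+(y+.5)/6-.5)
P=p+R@l
print("side pin bottom pred px crop",(proj(sd,P+[0,0,-.004])-[200,240]+.5)*6-.5,"jaw top",(proj(sd,P+[0,0,.016])-[200,240]+.5)*6)
print("top pred",(proj(t,P+[0,0,.016])-[310,170]+.5)*7)
E
```

```text
tip local [ 0.0007 -0.0828  0.0001] now [ 0.5355 -0.2603  0.1039]
tip local [-0.     -0.0828  0.0001] now [ 0.5355 -0.2596  0.1039]
top meas [[0.533, -0.2577, 0.11], [0.5329, -0.2567, 0.115], [0.5328, -0.2557, 0.12]]
side pin bottom pred px crop [334.93281084 266.2900045 ] jaw top [333.97573687 230.38684498]
top pred [442.23200049 374.81516701]
```

```bash
cat >> h.py <<'E'
LOC=np.array([.0003,-.0828,.0001])
def look(tag,tc,sc,f=10,loc=None,extra=()):
    loc=LOC if loc is None else loc
    t=capture("top");_,p,R=st();s=capture("side");_,p2,R2=st()
    for n,c,o,pp,RR in(("t",t,tc,p,R),("s",s,sc,p2,R2)):
        W,H=int(800/f),int(600/f)
        img=cv2.resize(c["image"][o[1]:o[1]+H,o[0]:o[0]+W],None,fx=f,fy=f,interpolation=cv2.INTER_CUBIC)
        P=pp+RR@loc
        pts=[(P,(0,255,0)),(P+[0,0,-.004],(255,0,255)),(P+[0,0,.016],(255,255,0))]+[(np.array(e),(0,0,255)) for e in extra]
        for X,col in pts:
            u=(proj(c,X)-o+.5)*f-.5;cv2.circle(img,(int(round(u[0])),int(round(u[1]))),3,col,-1)
        cv2.imwrite(f"pics/{tag}_{n}.png",img)
    print("p",p.round(4),p2.round(4),"tip",(p+R@loc).round(4))
E
python3 - <<'E'
from h import *
look("a",(345,195),(210,255),12)
E
```

```text
p [ 0.4528 -0.2539  0.1021] [ 0.4527 -0.2538  0.102 ] tip [ 0.5353 -0.26    0.1036]
```

View pics/a_t.png

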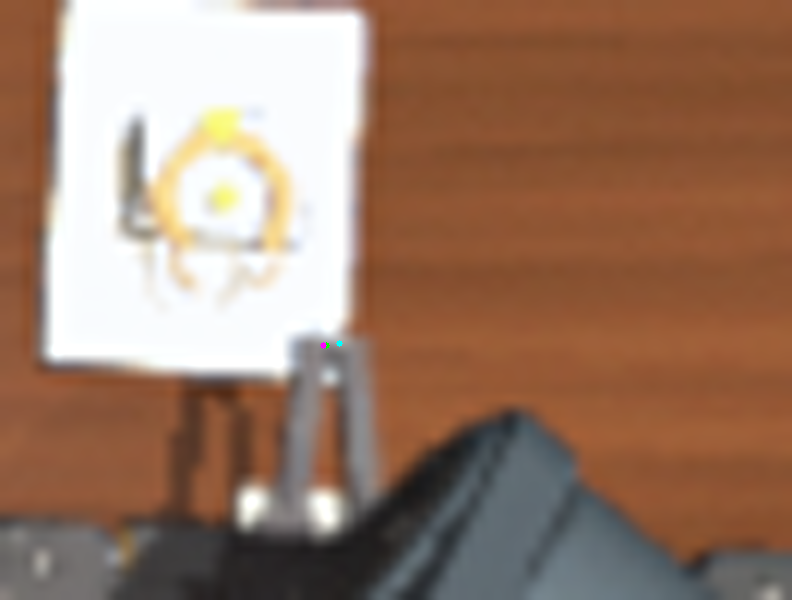

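View pics/a_s.png

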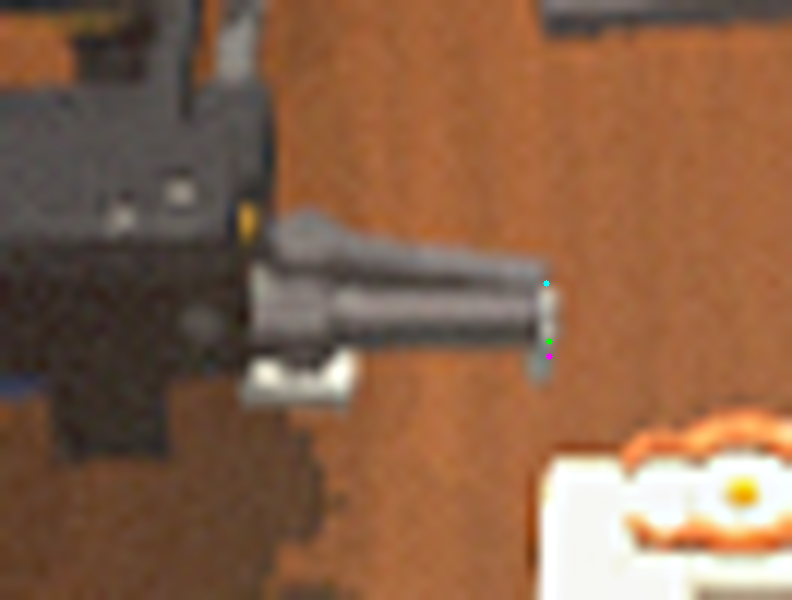

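```bash
sed -i 's/^LOC=.*/LOC=np.array([-.0011,-.0817,.0005])/' h.py; cat >> h.py <<'E'
def tipgo(x,y,z,h,loc=None):
    loc=LOC if loc is None else loc
    s,p,R=st()
    hd=np.degrees(np.arctan2(R[1,0],R[0,0]));a=np.radians(h-hd)
    Rz=np.array([[np.cos(a),-np.sin(a),0],[np.sin(a),np.cos(a),0],[0,0,1]])
    T=np.array([x,y,z])-Rz@R@loc
    print("tip now",((p+R@loc)*1000).round(1),"Rz",R[2].round(4)); go(*T,h)
E
python3 -c "
from h import *
tipgo(.559,-.2453,.075,-92.5)"
```

```text
tip now [ 534.3 -258.5  103.1] Rz [ 0.0156 -0.0199 -0.9997]
t 11.3 p [ 452.7 -253.8  102. ] hd -94.04 tool mm [-13.1 -23.3  28.4] turn rad -0.0269 open 54.5 F [ 0.5  0.  -1.8]
```

Emit:
{"api": "send_rows", "payload": {
  "motion": [
    [[-4,-6,4],-0.027],
    [[-4,-8,6],0],
    [[-4,-7,8],0],
    [[-1,-2,7],0],
    [[0,0,3],0]
  ]
}}

```text
time_s: 11.72
position: [0.4805, -0.2418, 0.0725]
tcp_rot: [[-0.041, -0.999, 0.021], [-0.999, 0.041, -0.019], [0.018, -0.022, -1.0]]
force: [-0.2, 0.2, -2.0]
opening: 0.626
```

```bash
python3 -c "
from h import *
tipgo(.559,-.2453,.06,-92.5)"
```

```text
tip now [ 562.1 -244.    73.8] Rz [ 0.0178 -0.0221 -0.9996]
t 11.72 p [ 480.5 -241.8   72.5] hd -92.35 tool mm [ 1.   3.4 13.8] turn rad 0.0027 open 54.5 F [-0.2  0.2 -2. ]
```

Emit:
{"api": "send_rows", "payload": {
  "motion": [
    [[1,3,4],0.003],
    [[0,0,4],0],
    [[0,0,4],0],
    [[0,0,1],0],
    [[0,0,0],0]
  ]
}}

```text
time_s: 12.13
position: [0.4763, -0.2417, 0.0555]
tcp_rot: [[-0.043, -0.999, 0.017], [-0.999, 0.043, -0.016], [0.015, -0.018, -1.0]]
force: [0.2, -0.7, -1.9]
opening: 0.622
```

```bash
python3 -c "
from h import *
tipgo(.559,-.2453,.06,-92.5)
look('b',(335,185),(230,265),12)
"
```

```text
tip now [ 558.  -244.1   56.4] Rz [ 0.0148 -0.0178 -0.9997]
t 12.13 p [ 476.3 -241.7   55.5] hd -92.47 tool mm [ 1.2 -1.1 -3.5] turn rad 0.0005 open 54.1 F [ 0.2 -0.7 -1.9]
p [ 0.4763 -0.2417  0.0556] [ 0.4765 -0.2418  0.0559] tip [ 0.5579 -0.2441  0.0566]
```

View pics/b_t.png

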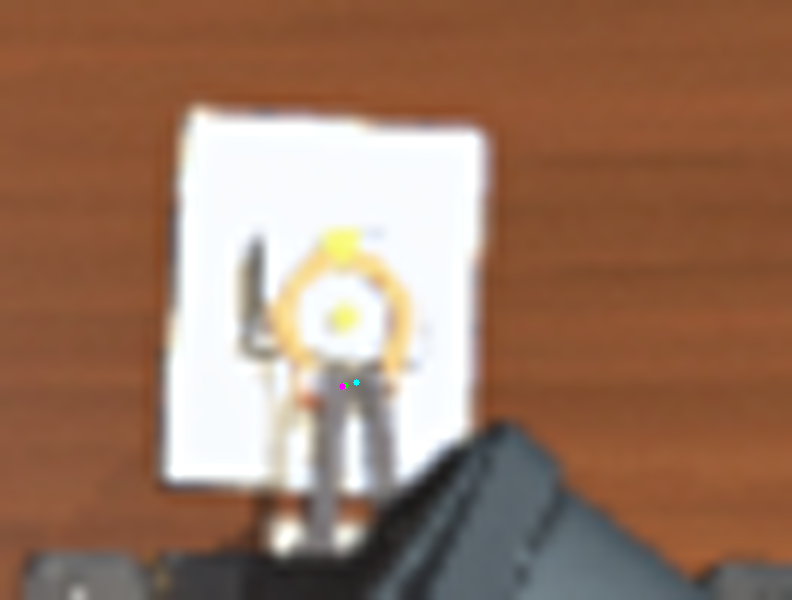

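View pics/b_s.png

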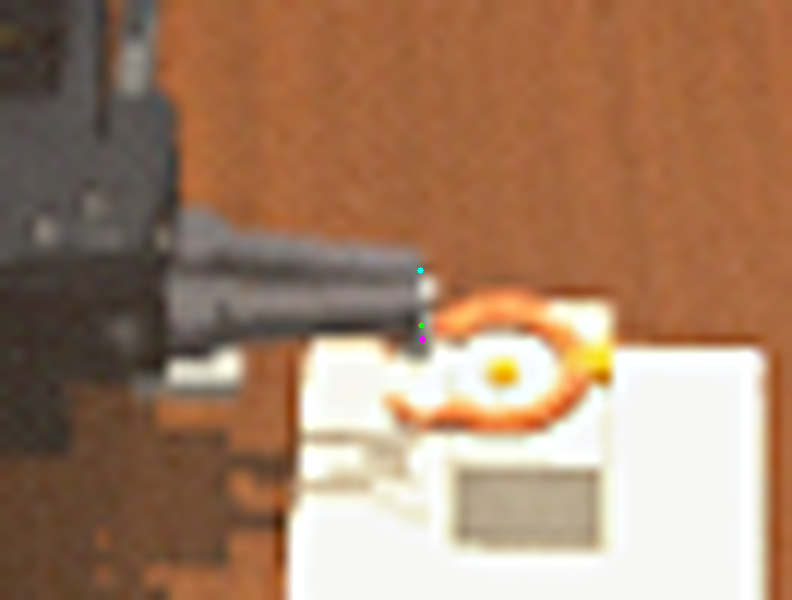

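```bash
python3 -c "
from h import *
look('c',(345,200),(245,275),18,extra=[(.559,-.2453,.0425),(.576,-.246,.045),(.559,-.2413,.045),(.559,-.2493,.045)])
"
```

```text
p [ 0.4767 -0.2419  0.0561] [ 0.4768 -0.2419  0.0562] tip [ 0.5584 -0.2443  0.0571]
```

View pics/c_t.png

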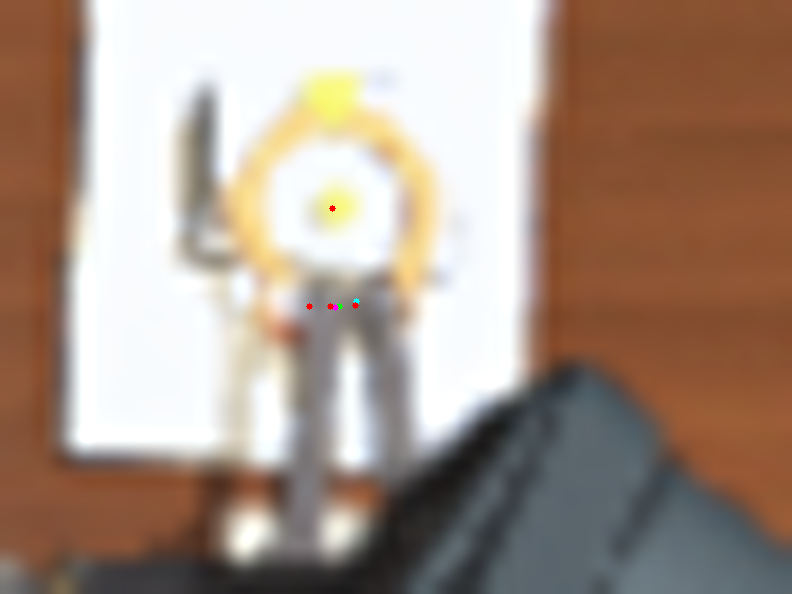

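View pics/c_s.png

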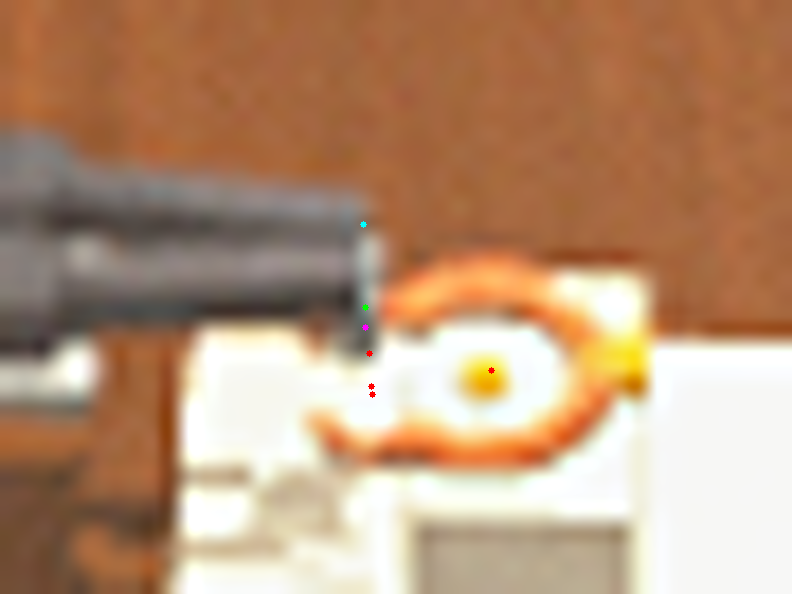

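```bash
python3 -c "
from h import *
tipgo(.559,-.246,.042,-92.5)"
```

```text
tip now [ 558.5 -244.3   57.3] Rz [ 0.0157 -0.019  -0.9997]
t 12.33 p [ 476.8 -241.9   56.2] hd -92.46 tool mm [ 1.3 -0.3 15.3] turn rad 0.0006 open 54.5 F [-0.1  0.1 -1.3]
```

Emit:
{"api": "send_rows", "payload": {
  "motion": [
    [[1.7,-0.8,1],0],
    [[0,0,2],0],
    [[0,0,2],0],
    [[0,0,1],0],
    [[0,0,0],0]
  ]
}}

```text
time_s: 12.75
position: [0.4785, -0.2448, 0.0509]
tcp_rot: [[-0.043, -0.999, 0.021], [-0.999, 0.043, -0.018], [0.018, -0.021, -1.0]]
force: [-0.0, 0.8, -1.2]
opening: 0.634
```

```bash
python3 -c "
from h import *
tipgo(.559,-.246,.042,-92.5)"
```

```text
tip now [ 560.1 -247.2   52.1] Rz [ 0.0175 -0.0214 -0.9996]
t 12.75 p [ 478.5 -244.8   50.9] hd -92.49 tool mm [-1.3  1.4 10.1] turn rad 0.0003 open 55.2 F [-0.   0.8 -1.2]
```

Emit:
{"api": "send_rows", "payload": {
  "motion": [
    [[-1,1,0],0],
    [[0,0,0],0],
    [[0,0,0],0],
    [[0,0,0],0],
    [[0,0,0],0]
  ]
}}

```text
time_s: 13.17
position: [0.4773, -0.2434, 0.0507]
tcp_rot: [[-0.043, -0.999, 0.02], [-0.999, 0.043, -0.018], [0.017, -0.021, -1.0]]
force: [-0.0, 0.5, -1.3]
opening: 0.623
```

```bash
python3 -c "
from h import *
tipgo(.559,-.246,.042,-92.5)
look('d',(345,200),(245,275),18,extra=[(.559,-.2453,.0425),(.576,-.246,.045)])
"
```

```text
tip now [ 558.9 -245.8   51.9] Rz [ 0.0172 -0.021  -0.9996]
t 13.17 p [ 477.3 -243.4   50.7] hd -92.48 tool mm [-0.   0.1  9.9] turn rad 0.0004 open 54.2 F [-0.   0.5 -1.3]
p [ 0.4773 -0.2434  0.0507] [ 0.4773 -0.2434  0.0507] tip [ 0.5589 -0.2458  0.0519]
```

View pics/d_t.png

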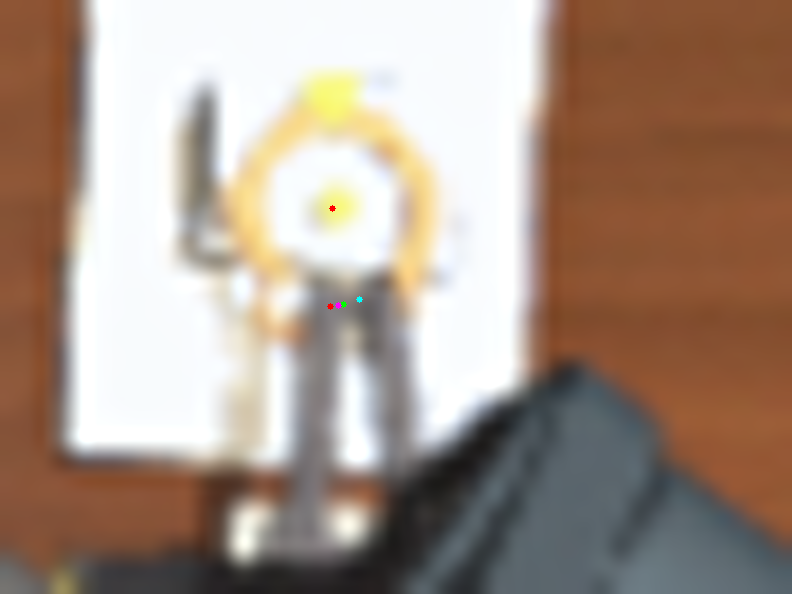

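View pics/d_s.png

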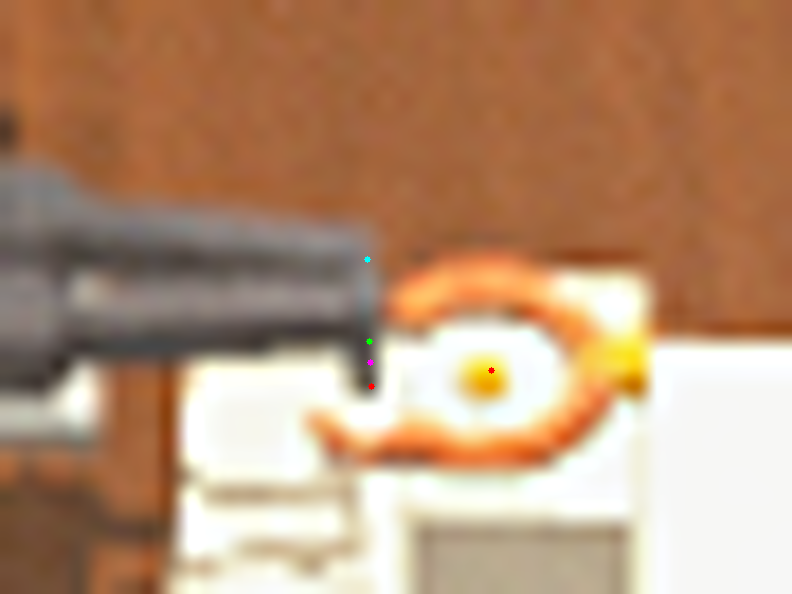

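Emit:
{"api": "send_rows", "payload": {
  "motion": [
    [[0,0,2],0],
    [[0,0,2],0],
    [[0,0,2],0],
    [[0,0,2],0],
    [[0,0,0],0]
  ]
}}

```text
time_s: 13.68
position: [0.4776, -0.2437, 0.042]
tcp_rot: [[-0.043, -0.999, 0.021], [-0.999, 0.043, -0.018], [0.017, -0.021, -1.0]]
force: [-0.2, -0.3, -1.3]
opening: 0.627
```

```bash
python3 -c "
from h import *
tipgo(.559,-.246,.042,-92.5)"
```

```text
tip now [ 559.3 -246.1   43.2] Rz [ 0.0175 -0.0214 -0.9996]
t 13.68 p [ 477.6 -243.7   42. ] hd -92.48 tool mm [-0.1  0.3  1.2] turn rad 0.0004 open 54.6 F [-0.2 -0.3 -1.3]
```

Emit:
{"api": "send_rows", "payload": {
  "motion": [
    [[0,0,1.2],0],
    [[0,0,0],0],
    [[0,0,0],0],
    [[0,0,0],0],
    [[0,0,0],0]
  ]
}}

```text
time_s: 14.1
position: [0.4775, -0.2436, 0.0403]
tcp_rot: [[-0.043, -0.999, 0.02], [-0.999, 0.043, -0.018], [0.017, -0.021, -1.0]]
force: [0.5, -0.1, -2.0]
opening: 0.63
```

```bash
python3 -c "
from h import *
tipgo(.559,-.246,.042,-92.5)
look('e',(345,200),(245,275),18,extra=[(.559,-.2453,.0425),(.576,-.246,.045)])
"
```

```text
tip now [ 559.2 -246.1   41.4] Rz [ 0.0171 -0.0208 -0.9996]
t 14.1 p [ 477.5 -243.6   40.3] hd -92.48 tool mm [-0.1  0.1 -0.6] turn rad 0.0003 open 54.8 F [ 0.5 -0.1 -2. ]
p [ 0.4775 -0.2436  0.0403] [ 0.4775 -0.2436  0.0403] tip [ 0.5592 -0.2461  0.0415]
```

View pics/e_t.png

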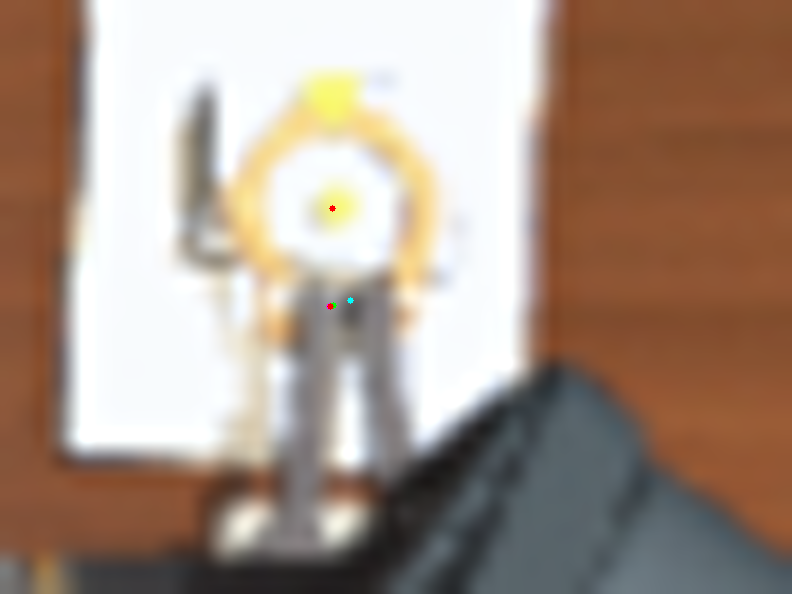

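View pics/e_s.png

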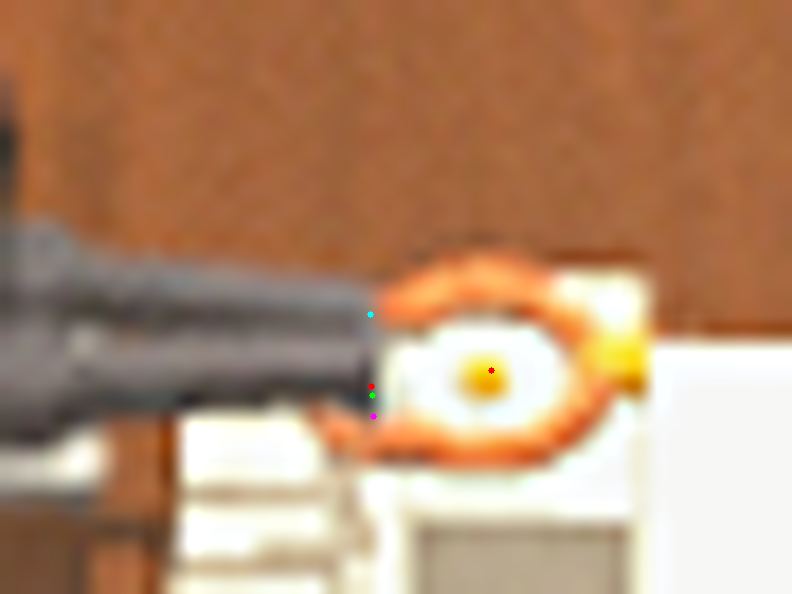

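Emit:
{"api": "send_rows", "payload": {
  "motion": [
    [[0,0,0],0],
    [[0,0,0],0],
    [[0,0,0],0],
    [[0,0,0],0],
    [[0,0,0],0]
  ],
  "gripper": 0.44
}}

```text
time_s: 14.62
position: [0.4776, -0.2436, 0.0405]
tcp_rot: [[-0.043, -0.999, 0.02], [-0.999, 0.043, -0.018], [0.017, -0.021, -1.0]]
force: [-0.8, -0.0, -0.7]
opening: 0.569
```

Emit:
{"api": "send_rows", "payload": {
  "motion": [
    [[0,0,0],0],
    [[0,0,0],0],
    [[0,0,0],0],
    [[0,0,0],0],
    [[0,0,0],0]
  ],
  "gripper": 0.52
}}

```text
time_s: 15.03
position: [0.4774, -0.2436, 0.0405]
tcp_rot: [[-0.043, -0.999, 0.02], [-0.999, 0.043, -0.018], [0.017, -0.021, -1.0]]
force: [-0.8, -1.1, -2.0]
opening: 0.488
```

```bash
python3 -c "
from h import *
tipgo(.559,-.246,.042,-92.5)
look('f',(345,200),(245,275),18)
"
```

```text
tip now [ 559.1 -246.    41.7] Rz [ 0.0172 -0.0208 -0.9996]
t 15.03 p [ 477.4 -243.6   40.5] hd -92.48 tool mm [-0.1  0.1 -0.3] turn rad 0.0004 open 42.5 F [-0.8 -1.1 -2. ]
p [ 0.4774 -0.2436  0.0405] [ 0.4775 -0.2437  0.0405] tip [ 0.5591 -0.246   0.0417]
```

View pics/f_t.png

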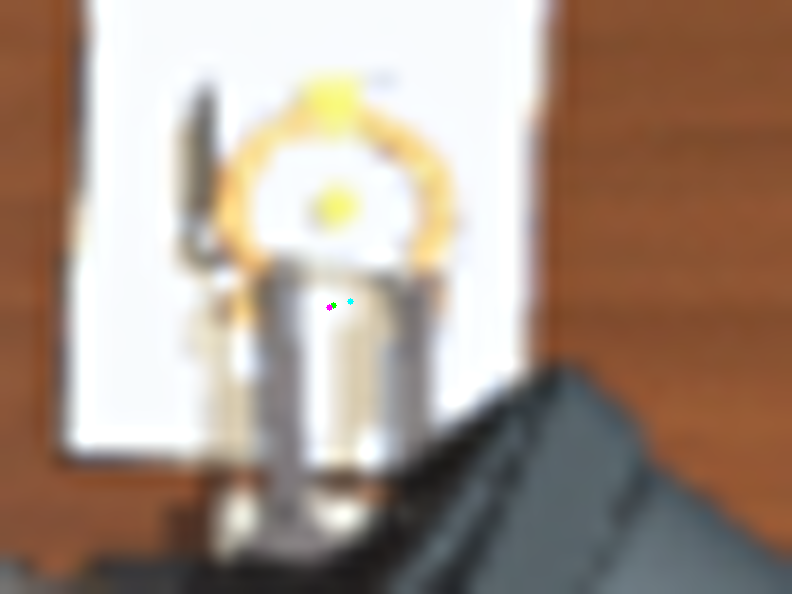

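View pics/f_s.png

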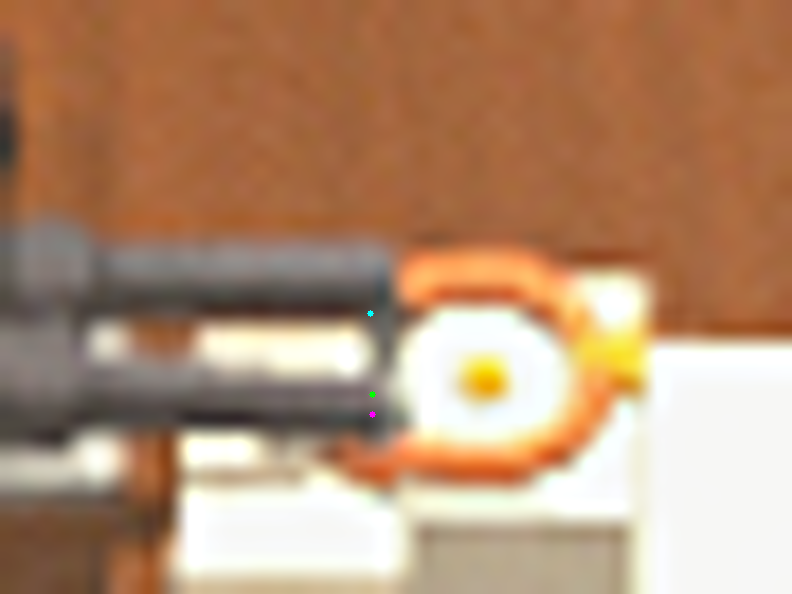

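Emit:
{"api": "send_rows", "payload": {
  "motion": [
    [[0,0,0],0],
    [[0,0,0],0],
    [[0,0,0],0],
    [[0,0,0],0],
    [[0,0,0],0]
  ],
  "gripper": 0.6
}}

```text
time_s: 15.55
position: [0.4771, -0.2432, 0.0404]
tcp_rot: [[-0.043, -0.999, 0.019], [-0.999, 0.043, -0.017], [0.016, -0.02, -1.0]]
force: [-0.7, 0.3, -1.4]
opening: 0.404
```

Emit:
{"api": "send_rows", "payload": {
  "motion": [
    [[0,0,0],0],
    [[0,0,0],0],
    [[0,0,0],0],
    [[0,0,0],0],
    [[0,0,0],0]
  ],
  "gripper": 0.68
}}

```text
time_s: 15.97
position: [0.4772, -0.2432, 0.0404]
tcp_rot: [[-0.043, -0.999, 0.02], [-0.999, 0.043, -0.017], [0.017, -0.02, -1.0]]
force: [0.4, -0.6, -1.3]
opening: 0.326
```

Emit:
{"api": "send_rows", "payload": {
  "motion": [
    [[0,0,0],0],
    [[0,0,0],0],
    [[0,0,0],0],
    [[0,0,0],0],
    [[0,0,0],0]
  ],
  "gripper": 0.8
}}

```text
time_s: 16.38
position: [0.4773, -0.2434, 0.0405]
tcp_rot: [[-0.043, -0.999, 0.02], [-0.999, 0.043, -0.018], [0.017, -0.02, -1.0]]
force: [0.1, 0.1, -0.9]
opening: 0.305
```

```bash
python3 -c "
from h import *
tipgo(.559,-.246,.042,-92.5)
look('g',(345,200),(245,275),18)
"
```

```text
tip now [ 559.  -245.8   41.6] Rz [ 0.0168 -0.0205 -0.9996]
t 16.38 p [ 477.3 -243.4   40.5] hd -92.46 tool mm [ 0.2 -0.  -0.4] turn rad 0.0007 open 26.5 F [ 0.1  0.1 -0.9]
p [ 0.4773 -0.2434  0.0404] [ 0.4773 -0.2434  0.0405] tip [ 0.559  -0.2458  0.0416]
```

View pics/g_t.png

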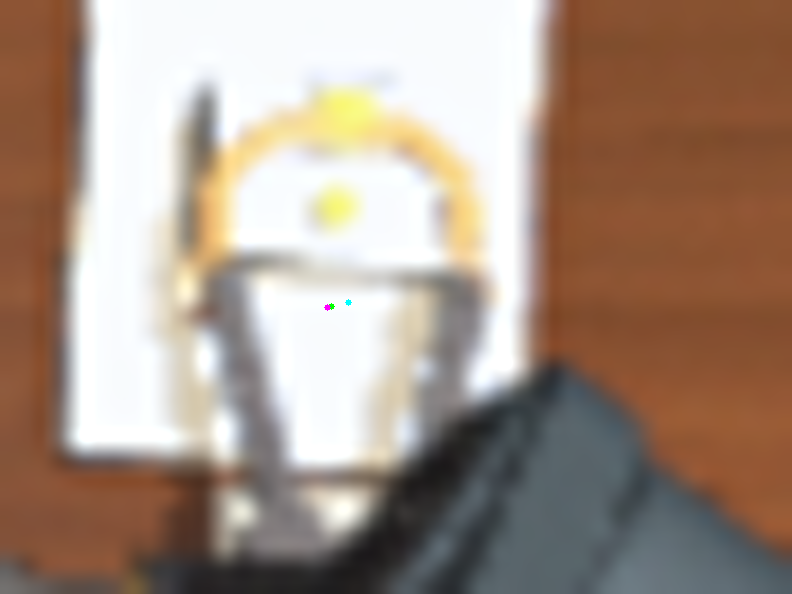

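View pics/g_s.png

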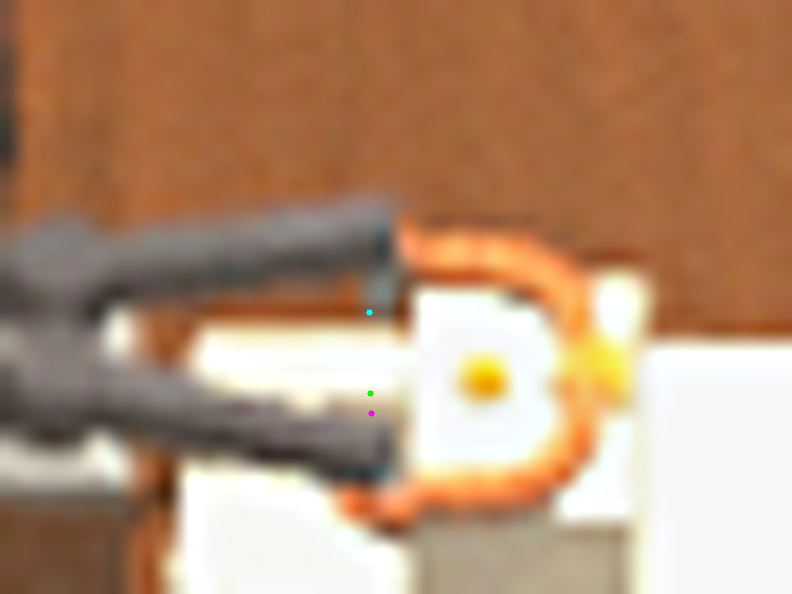

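Emit:
{"api": "send_rows", "payload": {
  "motion": [
    [[0,0,-2],0],
    [[0,0,-3],0],
    [[0,0,-4],0],
    [[0,0,-5],0],
    [[0,0,-5],0]
  ]
}}

```text
time_s: 16.9
position: [0.4763, -0.2426, 0.0601]
tcp_rot: [[-0.043, -0.999, 0.018], [-0.999, 0.043, -0.016], [0.015, -0.019, -1.0]]
force: [-0.3, 0.4, -1.3]
opening: 0.298
```

Emit:
{"api": "send_rows", "payload": {
  "motion": [
    [[0,0,-6],0],
    [[0,0,-8],0],
    [[0,0,-8],0],
    [[0,0,-8],0],
    [[0,0,-3],0]
  ]
}}

```text
time_s: 17.32
position: [0.476, -0.2422, 0.0979]
tcp_rot: [[-0.043, -0.999, 0.02], [-0.999, 0.043, -0.018], [0.017, -0.02, -1.0]]
force: [-0.4, 0.3, -2.4]
opening: 0.3
```

```bash
python3 -c "
from h import *
tipgo(.559,-.246,.042,-92.5)
look('i',(345,200),(240,250),16)
"
```

```text
tip now [ 557.6 -244.6   99.1] Rz [ 0.0168 -0.0203 -0.9997]
t 17.32 p [ 476.  -242.2   97.9] hd -92.46 tool mm [ 0.3 -0.3 57.1] turn rad 0.0006 open 26.1 F [-0.4  0.3 -2.4]
p [ 0.4762 -0.2424  0.0982] [ 0.476  -0.2423  0.0974] tip [ 0.5579 -0.2448  0.0994]
```

View pics/i_t.png

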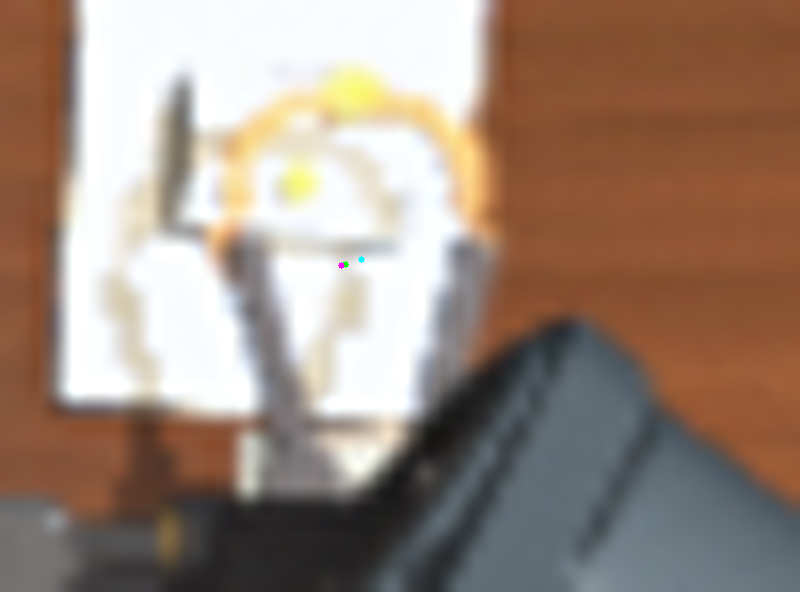

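View pics/i_s.png

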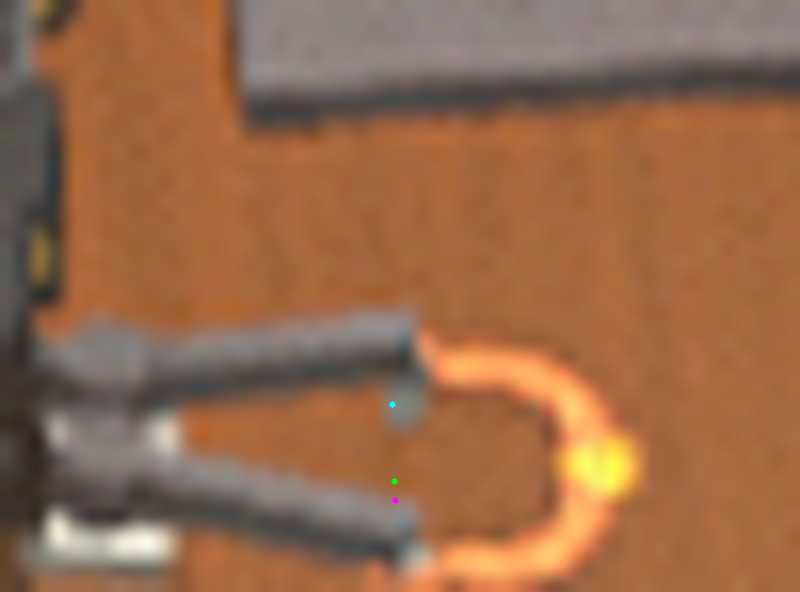

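```bash
python3 - <<'E'
from h import *
t=capture("top");s=capture("side");_,p,R=st()
a=(345+(352.5)/16-.5,200+(90.5)/16-.5);b=(240+600.5/16-.5,250+465.5/16-.5)
H=tri([t,s],[a,b]);print("hinge",H.round(4),"err",(proj(t,H)-a).round(2),(proj(s,H)-b).round(2))
hl=R.T@(H-p);print("hinge local",hl.round(4))
# level direction toward gap in tool frame: pliers -x = tool +y
ol=hl+[0,.021,0];print("opening local",ol.round(4),"world",(p+R@ol).round(4))
E
```

```text
hinge [ 0.5898 -0.247   0.1019] err [0.   0.21] [ 0.26 -0.03]
hinge local [ 0.0004 -0.1148 -0.0035]
opening local [ 0.0004 -0.0938 -0.0035] world [ 0.5689 -0.2461  0.1015]
```

```bash
echo "OL=np.array([.0004,-.0938,-.0001])" >> h.py; python3 -c "
from h import *
tipgo(.593,.0064,.12,-92.5,OL)"
```

```text
tip now [ 569.  -246.2   98.2] Rz [ 0.0154 -0.0184 -0.9997]
t 17.52 p [ 475.3 -241.8   96.3] hd -92.46 tool mm [-253.1  -13.6  -25.5] turn rad 0.0007 open 26.3 F [-0.3  0.7 -2.2]
```

Emit:
{"api": "send_rows", "payload": {
  "motion": [
    [[0,0,-6],0],
    [[-2,0,-8],0],
    [[-6,-2,-7],0],
    [[-10,-3,-2],0],
    [[-14,-3,0],0]
  ]
}}

```text
time_s: 17.93
position: [0.484, -0.2097, 0.12]
tcp_rot: [[-0.047, -0.999, 0.016], [-0.999, 0.047, -0.015], [0.014, -0.017, -1.0]]
force: [-0.1, 0.6, -1.1]
opening: 0.303
```

Emit:
{"api": "send_rows", "payload": {
  "motion": [
    [[-16,-3,0],0],
    [[-16,-3,0],0],
    [[-16,-3,0],0],
    [[-16,-3,0],0],
    [[-16,-3,0],0]
  ]
}}

```text
time_s: 18.35
position: [0.5046, -0.1236, 0.1213]
tcp_rot: [[-0.048, -0.999, 0.019], [-0.999, 0.048, -0.015], [0.014, -0.019, -1.0]]
force: [0.6, 0.7, -1.7]
opening: 0.298
```

```bash
python3 -c "
from h import *
tipgo(.593,.0064,.12,-92.5,OL)"
```

```text
tip now [ 598.3 -128.5  123.2] Rz [ 0.0143 -0.0192 -0.9997]
t 18.35 p [ 504.6 -123.6  121.3] hd -92.76 tool mm [-134.1   11.8    1. ] turn rad -0.0046 open 26.0 F [ 0.6  0.7 -1.7]
```

Emit:
{"api": "send_rows", "payload": {
  "motion": [
    [[-16,0.5,0],-0.004],
    [[-16,1,0],0],
    [[-16,1,0],0],
    [[-16,1,0],0],
    [[-16,1,0],0]
  ]
}}

```text
time_s: 18.77
position: [0.5046, -0.0343, 0.1216]
tcp_rot: [[-0.041, -0.999, 0.021], [-0.999, 0.041, -0.014], [0.013, -0.021, -1.0]]
force: [-0.6, -0.4, -1.8]
opening: 0.301
```

```bash
python3 -c "
from h import *
tipgo(.593,.0064,.12,-92.5,OL)"
```

```text
tip now [598.3 -38.5 123.7] Rz [ 0.0135 -0.0213 -0.9997]
t 18.77 p [504.6 -34.3 121.6] hd -92.37 tool mm [-44.9   7.2   3. ] turn rad 0.0023 open 26.2 F [-0.6 -0.4 -1.8]
```

Emit:
{"api": "send_rows", "payload": {
  "motion": [
    [[-12,2,1],0],
    [[-12,2,1],0],
    [[-10,2,0],0],
    [[-4,1,0],0],
    [[0,0,0],0]
  ]
}}

```text
time_s: 19.18
position: [0.4971, 0.0138, 0.1201]
tcp_rot: [[-0.034, -0.999, 0.02], [-0.999, 0.034, -0.012], [0.012, -0.02, -1.0]]
force: [-0.4, -0.5, -1.2]
opening: 0.3
```

```bash
python3 -c "
from h import *
tipgo(.593,.0064,.12,-92.5,OL)
look('j',(260,190),(245,195),16,loc=OL,extra=[(.593,.0064,.096)])
print([np.round(d['xy'],1) for d in place_of('top','axle_top')[:2]],[np.round(d['xy'],1) for d in place_of('side','axle_top')[:2]])
"
```

```text
tip now [590.8  10.2 122.1] Rz [ 0.0116 -0.0202 -0.9997]
t 19.18 p [497.1  13.8 120.1] hd -91.96 tool mm [ 2.8 -2.3  2.2] turn rad 0.0093 open 26.1 F [-0.4 -0.5 -1.2]
p [0.4973 0.0133 0.1201] [0.4976 0.0126 0.1201] tip [0.591  0.0097 0.1222]
[array([282.2, 211.1])] [array([270.7, 219.6])]
```

View pics/j_t.png

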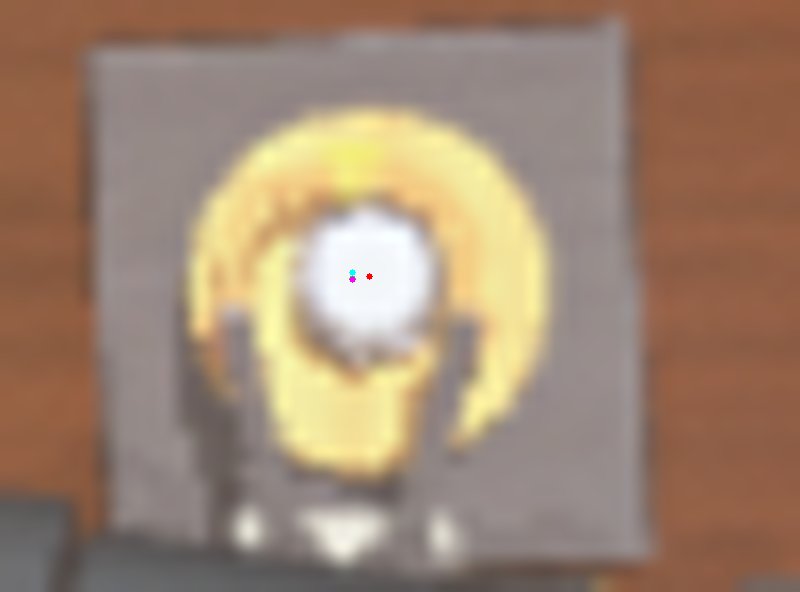

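View pics/j_s.png

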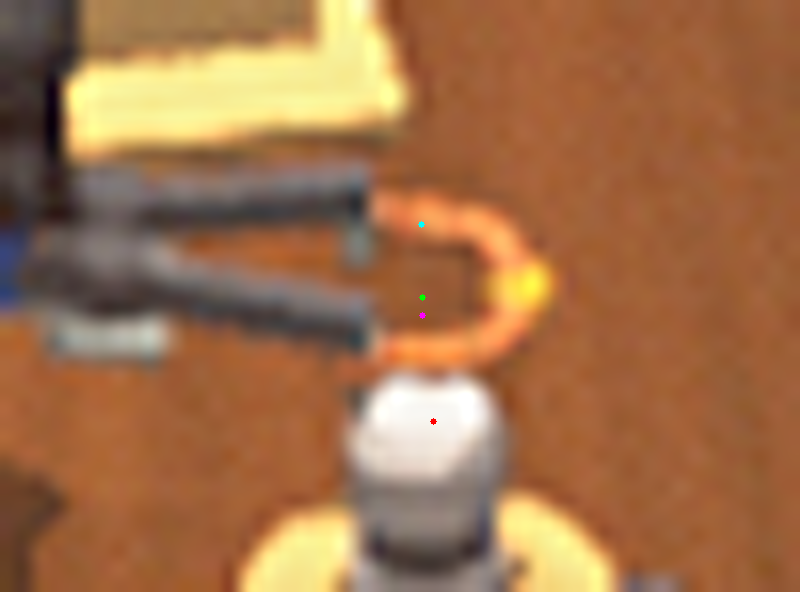

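Emit:
{"api": "send_rows", "payload": {
  "motion": [
    [[2,-1.5,0],0],
    [[0,0,0],0],
    [[0,0,0],0],
    [[0,0,0],0],
    [[0,0,0],0]
  ]
}}

```text
time_s: 19.8
position: [0.5007, 0.0067, 0.1202]
tcp_rot: [[-0.041, -0.999, 0.022], [-0.999, 0.041, -0.014], [0.013, -0.023, -1.0]]
force: [-0.1, -0.0, -1.7]
opening: 0.3
```

```bash
python3 -c "
from h import *
tipgo(.593,.0064,.12,-92,OL)
"
```

```text
tip now [594.4   2.4 122.5] Rz [ 0.0127 -0.0226 -0.9997]
t 19.8 p [500.7   6.7 120.2] hd -92.37 tool mm [-3.3  1.6  2.4] turn rad -0.0064 open 26.1 F [-0.1 -0.  -1.7]
```

Emit:
{"api": "send_rows", "payload": {
  "motion": [
    [[-3,1.4,0],0],
    [[0,0,0],0],
    [[0,0,0],0],
    [[0,0,0],0],
    [[0,0,0],0]
  ]
}}

```text
time_s: 20.22
position: [0.4991, 0.0099, 0.12]
tcp_rot: [[-0.042, -0.999, 0.022], [-0.999, 0.041, -0.013], [0.013, -0.022, -1.0]]
force: [-0.1, -0.5, -2.2]
opening: 0.298
```

```bash
python3 -c "
from h import *
tipgo(.593,.0064,.12,-92,OL)
look('k',(260,190),(245,195),16,loc=OL,extra=[(.593,.0064,.096)])
tipgo(.593,.0064,.12,-92,OL)
"
```

```text
tip now [592.8   5.6 122.2] Rz [ 0.0125 -0.0222 -0.9997]
t 20.22 p [499.1   9.9 120. ] hd -92.39 tool mm [-0.2 -0.2  2.2] turn rad -0.0069 open 26.0 F [-0.1 -0.5 -2.2]
p [0.499  0.0099 0.12  ] [0.4991 0.0099 0.12  ] tip [0.5927 0.0056 0.1222]
tip now [592.8   5.6 122.2] Rz [ 0.0125 -0.0221 -0.9997]
t 20.32 p [499.1   9.9 120. ] hd -92.4 tool mm [-0.2 -0.2  2.2] turn rad -0.0069 open 26.0 F [-0.3 -0.2 -1.5]
```

View pics/k_s.png

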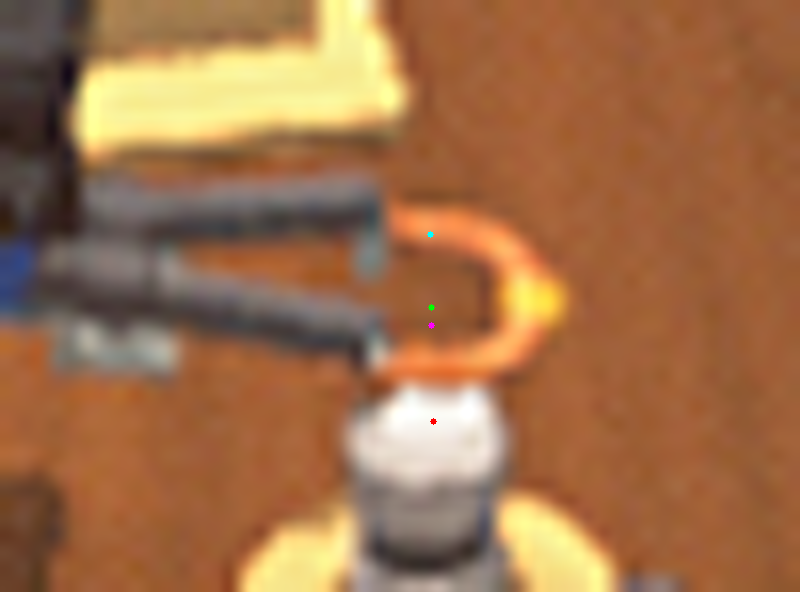

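View pics/k_t.png

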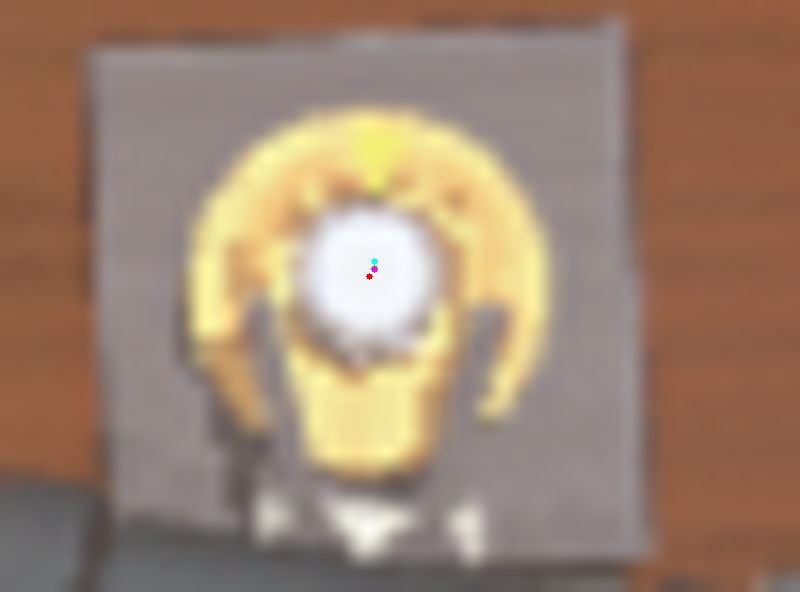

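Emit:
{"api": "send_rows", "payload": {
  "motion": [
    [[-0.4,0,2],-0.006],
    [[0,0,4],0],
    [[0,0,4],0],
    [[0,0,3],0],
    [[0,0,0],0]
  ]
}}

```text
time_s: 20.73
position: [0.4996, 0.0101, 0.1058]
tcp_rot: [[-0.035, -0.999, 0.022], [-0.999, 0.035, -0.014], [0.013, -0.022, -1.0]]
force: [-0.2, 0.2, -1.9]
opening: 0.3
```

```bash
python3 -c "
from h import *
tipgo(.593,.0064,.07,-92,OL)
"
```

```text
tip now [593.3   6.5 108. ] Rz [ 0.0128 -0.0224 -0.9997]
t 20.73 p [499.6  10.1 105.8] hd -92.01 tool mm [-0.4  1.1 38. ] turn rad -0.0001 open 26.1 F [-0.2  0.2 -1.9]
```

```bash
python3 -c "
from h import *
look('l',(260,190),(245,195),16,loc=OL,extra=[(.593,.0064,.096)])
"
```

```text
p [0.4996 0.0102 0.106 ] [0.4998 0.0101 0.1062] tip [0.5933 0.0065 0.1082]
```

View pics/l_s.png

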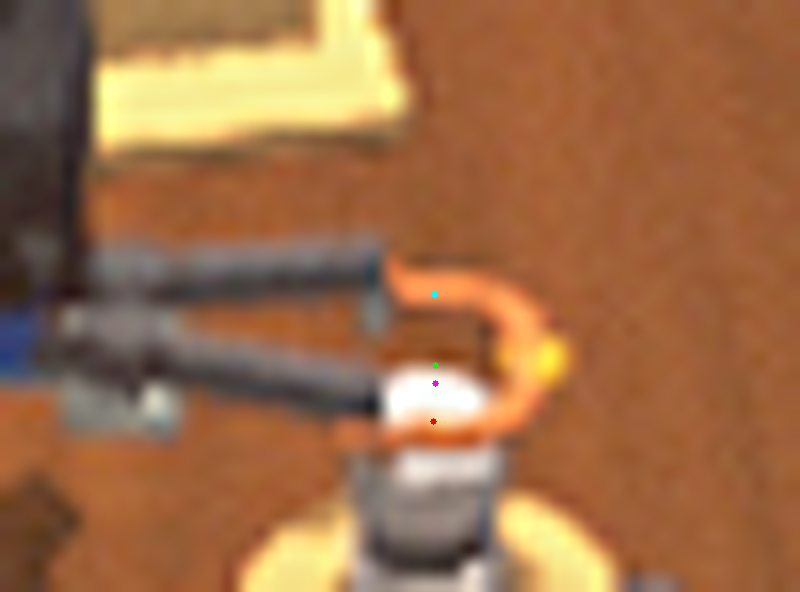

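View pics/l_t.png

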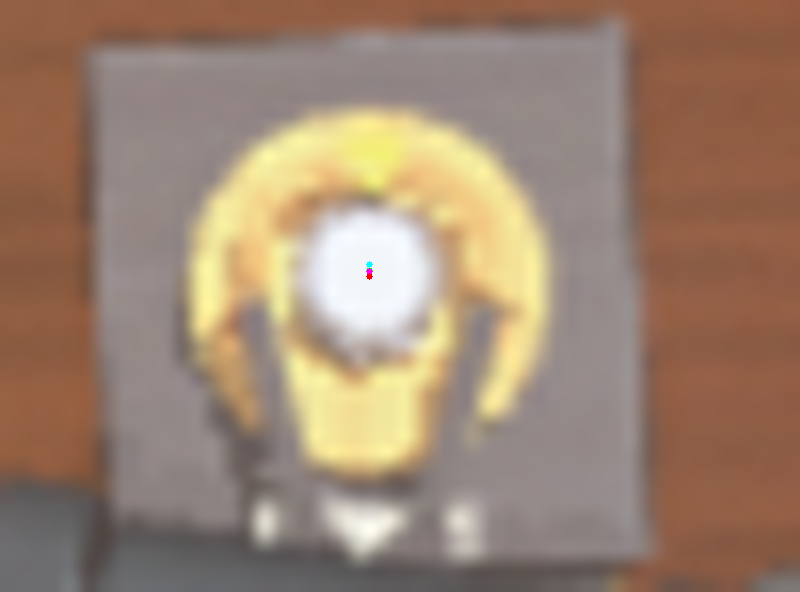

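```bash
python3 -c "
from h import *
s=capture('side')
def pt(x,y,z):
    u=(proj(s,[x,y,z])-[260,205]+.5)*20-.5;return (int(u[0]),int(u[1]))
img=cv2.resize(s['image'][205:235,260:290],None,fx=20,fy=20,interpolation=cv2.INTER_CUBIC)
_,p,R=st();O=p+R@OL
import math
# axle circle top r 15 at z .09 and ring inner circle r18 at O z
for u in range(0,360,10):
    c,d=math.cos(math.radians(u)),math.sin(math.radians(u))
    cv2.circle(img,pt(.593+.015*c,.0064+.015*d,.090),2,(255,0,0),-1)
    cv2.circle(img,pt(O[0]+.018*c,O[1]+.018*d,O[2]+.0025),2,(0,255,0),-1)
    cv2.circle(img,pt(.593+.035*c,.0064+.035*d,.052),2,(255,0,255),-1)
cv2.imwrite('pics/m_s.png',img)
"
```

```text
(no output)
```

View pics/m_s.png

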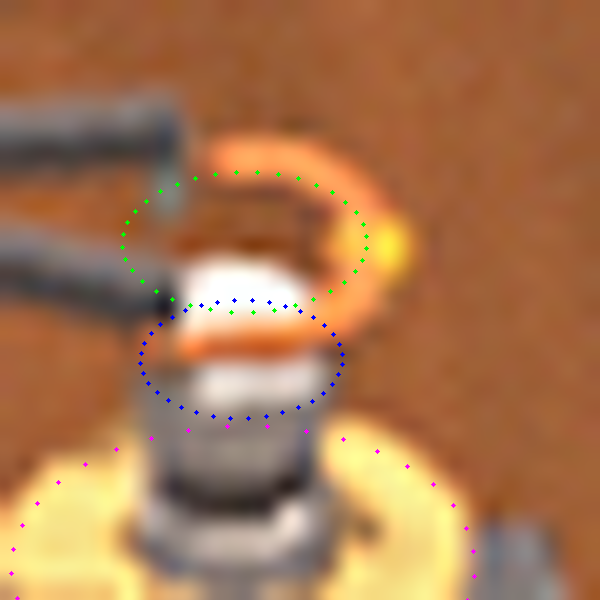

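Emit:
{"api": "send_rows", "payload": {
  "motion": [
    [[0,1,2],0],
    [[0,0,3],0],
    [[0,0,3],0],
    [[0,0,3],0],
    [[0,0,0],0]
  ]
}}

```text
time_s: 21.3
position: [0.4997, 0.0098, 0.0948]
tcp_rot: [[-0.035, -0.999, 0.025], [-0.999, 0.035, -0.014], [0.013, -0.025, -1.0]]
force: [0.4, 0.1, -3.4]
opening: 0.299
```

```bash
python3 -c "
from h import *
tipgo(.5923,.0064,.07,-92,OL);print(bot.read_state()['moment'].round(2))
"
```

```text
tip now [593.4   6.2  97.3] Rz [ 0.0132 -0.025  -0.9996]
t 21.3 p [499.7   9.8  94.8] hd -92.01 tool mm [-0.5  1.7 27.2] turn rad -0.0002 open 26.0 F [ 0.4  0.1 -3.4]
[ 0.01  0.11 -0.01]
```

Emit:
{"api": "send_rows", "payload": {
  "motion": [
    [[0,1.2,0],0],
    [[0,0,2],0],
    [[0,0,2],0],
    [[0,0,2],0],
    [[0,0,0],0]
  ]
}}

```text
time_s: 21.72
position: [0.4993, 0.0096, 0.0883]
tcp_rot: [[-0.035, -0.999, 0.026], [-0.999, 0.035, -0.014], [0.013, -0.027, -1.0]]
force: [0.4, -0.0, -1.6]
opening: 0.302
```

```bash
python3 -c "
from h import *
tipgo(.5923,.0064,.07,-92,OL);print(bot.read_state()['moment'].round(2))
look('n',(260,190),(255,200),20,loc=OL,extra=[(.593,.0064,.096)])
"
```

```text
tip now [593.    6.   90.9] Rz [ 0.0134 -0.0267 -0.9996]
t 21.72 p [499.3   9.6  88.3] hd -92.02 tool mm [-0.7  1.2 20.8] turn rad -0.0003 open 26.3 F [ 0.4 -0.  -1.6]
[ 0.07  0.11 -0.02]
p [0.4993 0.0096 0.0884] [0.4993 0.0096 0.0885] tip [0.593 0.006 0.091]
```

View pics/n_s.png

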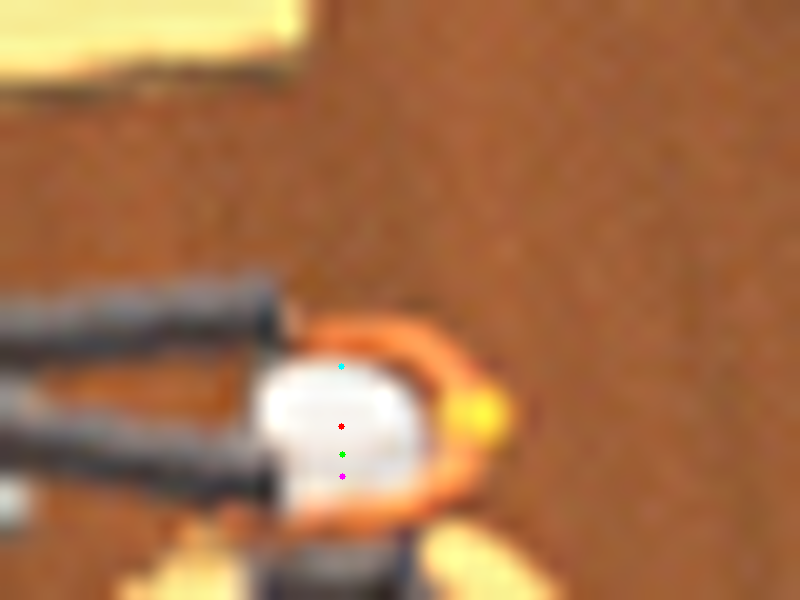

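View pics/n_t.png

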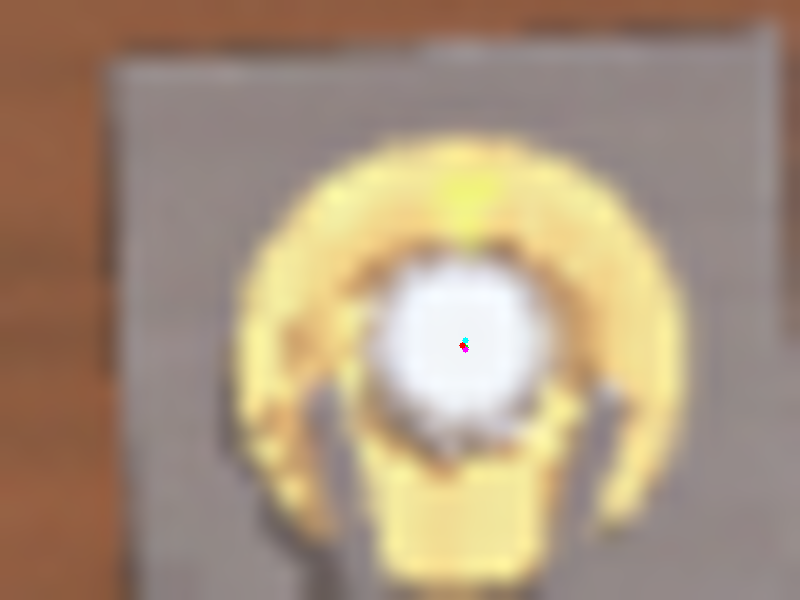

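Emit:
{"api": "send_rows", "payload": {
  "motion": [
    [[-0.3,1.2,1],0],
    [[0,0,3],0],
    [[0,0,3],0],
    [[0,0,3],0],
    [[0,0,1],0]
  ]
}}

```text
time_s: 22.23
position: [0.4999, 0.0095, 0.0772]
tcp_rot: [[-0.035, -0.999, 0.03], [-0.999, 0.035, -0.015], [0.014, -0.031, -0.999]]
force: [0.7, 0.2, -1.2]
opening: 0.298
```

```bash
python3 -c "
from h import *
tipgo(.592,.0064,.07,-92,OL);print(bot.read_state()['moment'].round(2))
"
```

```text
tip now [593.6   5.9  80.2] Rz [ 0.014  -0.0305 -0.9994]
t 22.23 p [499.9   9.5  77.2] hd -92.02 tool mm [-0.6  1.9 10.1] turn rad -0.0004 open 25.9 F [ 0.7  0.2 -1.2]
[ 0.    0.02 -0.01]
```

Emit:
{"api": "send_rows", "payload": {
  "motion": [
    [[-0.3,1.8,0],0],
    [[0,0,2],0],
    [[0,0,2],0],
    [[0,0,1],0],
    [[0,0,0],0]
  ]
}}

```text
time_s: 22.65
position: [0.4995, 0.0096, 0.0713]
tcp_rot: [[-0.035, -0.999, 0.032], [-0.999, 0.035, -0.015], [0.014, -0.033, -0.999]]
force: [2.0, -0.1, -0.9]
opening: 0.301
```

```bash
python3 -c "
from h import *
tipgo(.592,.0064,.07,-92,OL);print(bot.read_state()['moment'].round(2))
look('o',(260,190),(255,205),20,loc=OL)
"
```

```text
tip now [593.1   5.9  74.5] Rz [ 0.0143 -0.0329 -0.9994]
t 22.65 p [499.5   9.6  71.3] hd -92.03 tool mm [-0.5  1.3  4.5] turn rad -0.0006 open 26.2 F [ 2.  -0.1 -0.9]
[ 0.04 -0.1   0.  ]
p [0.4995 0.0096 0.0714] [0.4995 0.0096 0.0715] tip [0.5932 0.0059 0.0746]
```

View pics/o_s.png

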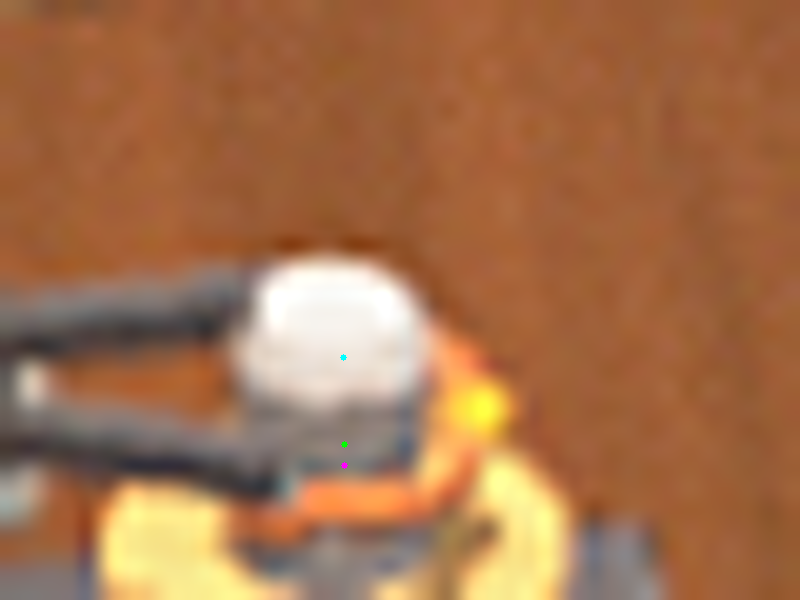

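View pics/o_t.png

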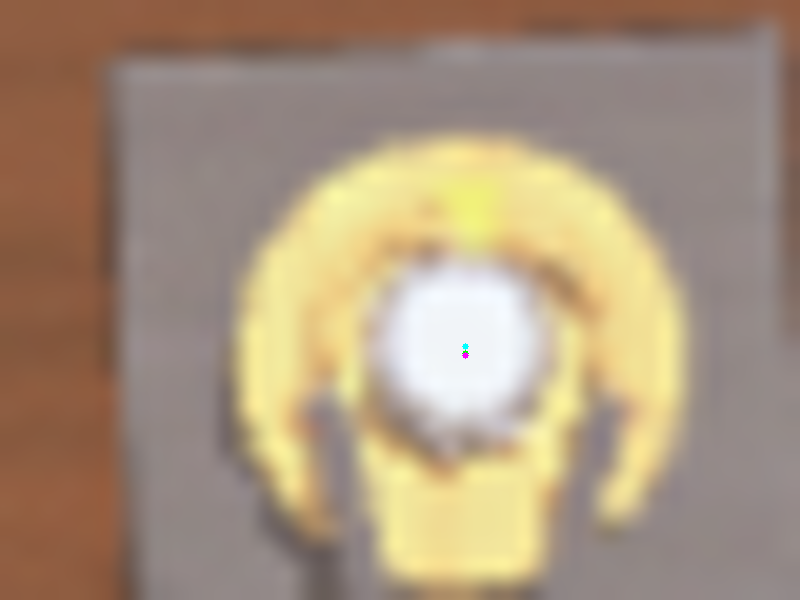

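Emit:
{"api": "send_rows", "payload": {
  "motion": [
    [[0,0,1],0],
    [[0,0,1.5],0],
    [[0,0,1],0],
    [[0,0,0],0],
    [[0,0,0],0]
  ]
}}

```text
time_s: 23.17
position: [0.4972, 0.01, 0.0673]
tcp_rot: [[-0.035, -0.999, 0.027], [-0.999, 0.035, -0.015], [0.014, -0.028, -1.0]]
force: [1.4, -1.0, -2.0]
opening: 0.306
```

```bash
python3 -c "
from h import *
tipgo(.592,.0064,.07,-92,OL)
for i in range(6):
  capture('top');s=bot.read_state();print(s['force'].round(2),s['moment'].round(3),s['position'].round(4))
"
```

```text
tip now [590.9   6.4  70. ] Rz [ 0.0136 -0.0279 -0.9995]
t 23.17 p [497.2  10.   67.3] hd -92.01 tool mm [-0.1 -1.1  0. ] turn rad -0.0002 open 26.7 F [ 1.4 -1.  -2. ]
[-0.03  0.05 -1.55] [0.062 0.087 0.004] [0.4973 0.01   0.0673]
[ 0.51 -0.63 -1.28] [0.051 0.108 0.   ] [0.4974 0.01   0.0673]
[ 0.31  0.07 -2.52] [ 0.075  0.047 -0.012] [0.4974 0.01   0.0674]
[-0.02  0.21 -1.8 ] [0.126 0.151 0.03 ] [0.4974 0.01   0.0674]
[-0.12  0.11 -2.62] [ 0.097  0.132 -0.026] [0.4975 0.01   0.0675]
[ 0.59  0.39 -2.15] [ 0.026  0.131 -0.07 ] [0.4975 0.01   0.0675]
```

```bash
python3 -c "
from h import *
import math
look('q',(260,190),(255,205),20,loc=OL)
s=capture('side');f=20;o=[255,205]
raw=cv2.resize(s['image'][205:235,255:295],None,fx=20,fy=20,interpolation=cv2.INTER_CUBIC);img=raw.copy()
def pt(x,y,z):
    u=(proj(s,[x,y,z])-o+.5)*f-.5;return (int(u[0]),int(u[1]))
X,Y=.5918,.0064
for u in range(0,360,6):
    c,d=math.cos(math.radians(u)),math.sin(math.radians(u))
    for r,z,col in((.012,.064,(0,255,0)),(.015,.064,(255,0,0)),(.015,.076,(255,0,255)),(.015,.09,(255,255,0)),(.012,.076,(0,255,255))):
        cv2.circle(img,pt(X+r*c,Y+r*d,z),1,col,-1)
cv2.imwrite('pics/r_s.png',img)
# spread ring model: arcs about hinge
_,p,R=st();O=p+R@OL;ax=-R[:,1];ay=R[:,0]*-1
img=raw.copy()
H=O+.021*ax
for sg in(1,-1):
  for rr in(.0125,.0185):
    for zz in(-.0025,.0025):
      for u in range(0,151,5):
        q=math.radians(u)  # angle from +x (hinge) about arc centre (rest)
        x,y=rr*math.cos(q)-.0155,rr*math.sin(q)*sg
        t=.39*sg; x2=x*math.cos(-t)-y*math.sin(-t);y2=x*math.sin(-t)+y*math.cos(-t)
        P=H+ax*x2+ay*y2+[0,0,zz]
        cv2.circle(img,pt(*P),1,(0,255,0) if zz>0 else (255,0,0),-1)
cv2.imwrite('pics/r2_s.png',img)
"
```

```text
p [0.4975 0.01   0.0675] [0.4975 0.0099 0.0675] tip [0.5912 0.0063 0.0703]
```

View pics/r_s.png

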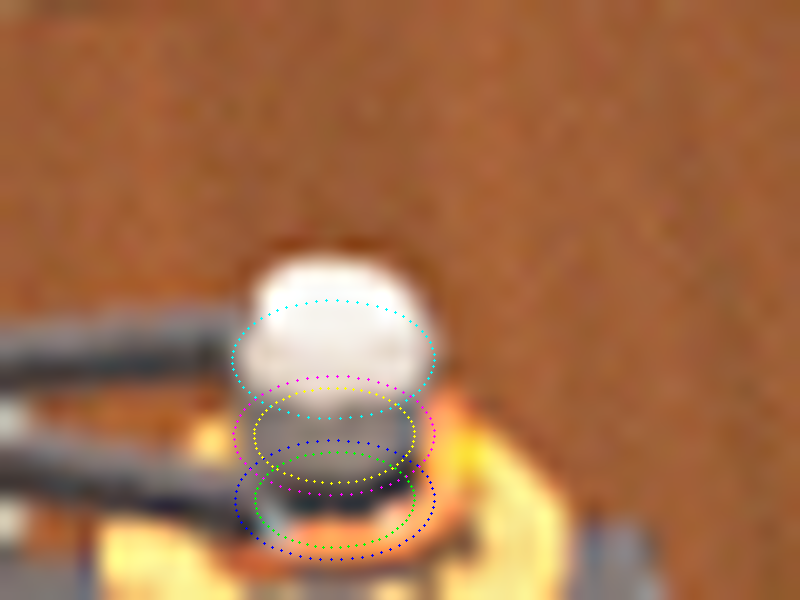

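View pics/r2_s.png

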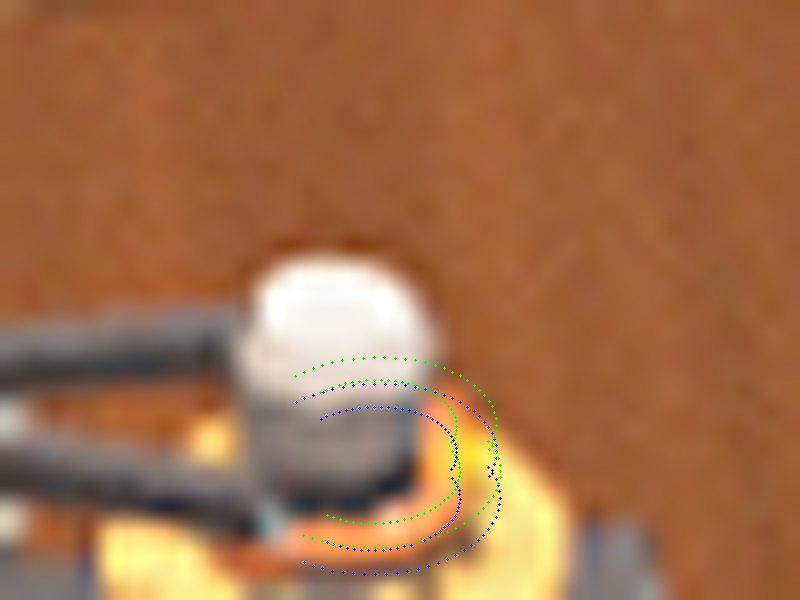

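View pics/q_t.png

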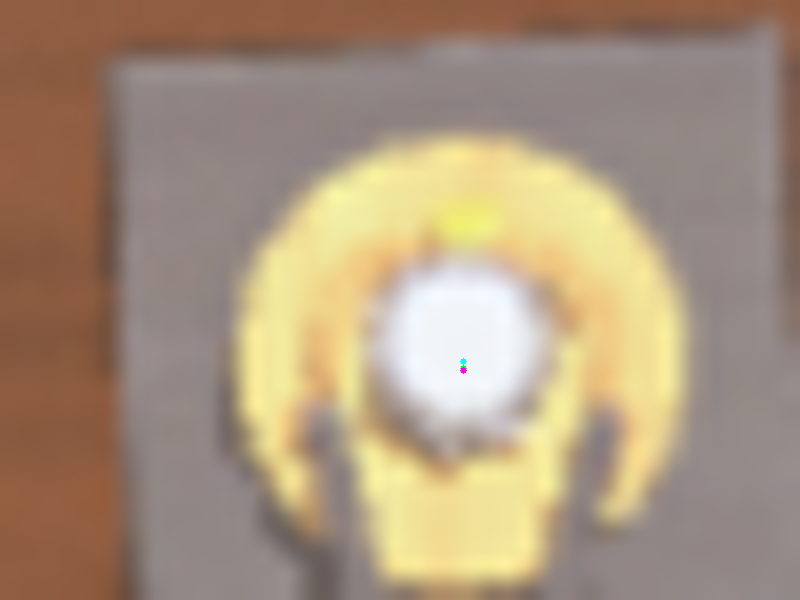

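Emit:
{"api": "send_rows", "payload": {
  "motion": [
    [[0,-2.6,0],0],
    [[0,0,0],0],
    [[0,0,0],0],
    [[0,0,0],0],
    [[0,0,0],0]
  ]
}}

```text
time_s: 24.03
position: [0.5006, 0.0098, 0.0676]
tcp_rot: [[-0.035, -0.999, 0.028], [-0.999, 0.035, -0.015], [0.014, -0.029, -0.999]]
force: [0.5, -0.3, -2.1]
opening: 0.303
```

```bash
cat > rm.py <<'E'
from h import *
import math,sys
oy=float(sys.argv[1]);tag=sys.argv[2]
OL2=np.array([.0004,oy,-.0001])
tipgo(.592,.0064,.07,-92,OL2)
for n,o in(("side",[255,205]),("top",[262,192])):
  s=capture(n);f=20
  img=cv2.resize(s['image'][o[1]:o[1]+30,o[0]:o[0]+40],None,fx=20,fy=20,interpolation=cv2.INTER_CUBIC);raw=img.copy()
  def pt(x,y,z):
    u=(proj(s,[x,y,z])-o+.5)*f-.5;return (int(u[0]),int(u[1]))
  _,p,R=st();O=p+R@OL2;ax=-R[:,1];ay=-R[:,0]
  H=O+.021*ax
  for sg in(1,-1):
   for rr in(.0125,.0185):
    for zz in(-.0025,.0025):
      for u in range(0,151,5):
        q=math.radians(u);x,y=rr*math.cos(q)-.0155,rr*math.sin(q)*sg
        t=.39*sg; x2=x*math.cos(-t)-y*math.sin(-t);y2=x*math.sin(-t)+y*math.cos(-t)
        cv2.circle(img,pt(*(H+ax*x2+ay*y2+[0,0,zz])),1,(0,255,0) if zz>0 else (255,0,0),-1)
  cv2.circle(img,pt(*O),3,(0,0,255),-1)
  cv2.imwrite(f'pics/{tag}_{n}.png',img);cv2.imwrite(f'pics/{tag}_{n}_raw.png',raw)
E
python3 rm.py -.0913 v
```

```text
tip now [591.8   6.2  70.4] Rz [ 0.0138 -0.0289 -0.9995]
t 24.03 p [500.6   9.8  67.6] hd -92.01 tool mm [-0.2 -0.2  0.4] turn rad -0.0002 open 26.3 F [ 0.5 -0.3 -2.1]
```

View pics/v_side.png

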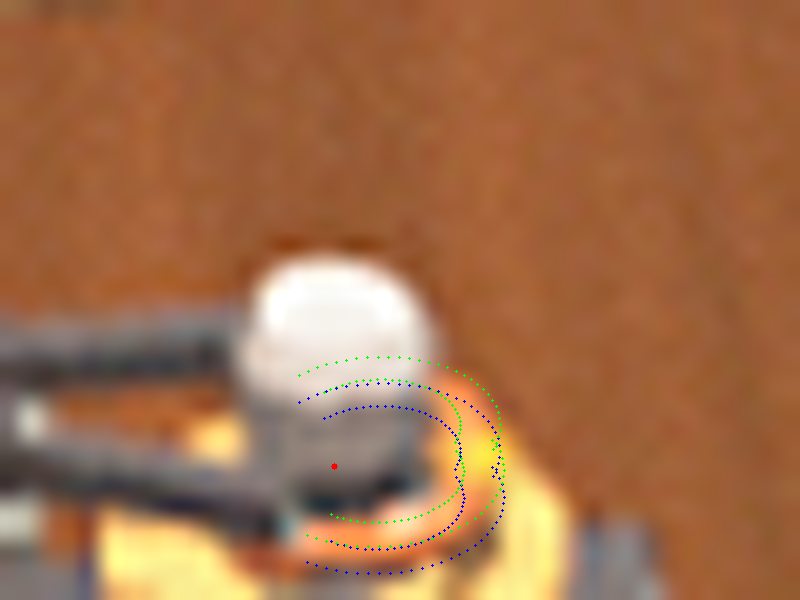

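View pics/v_side_raw.png

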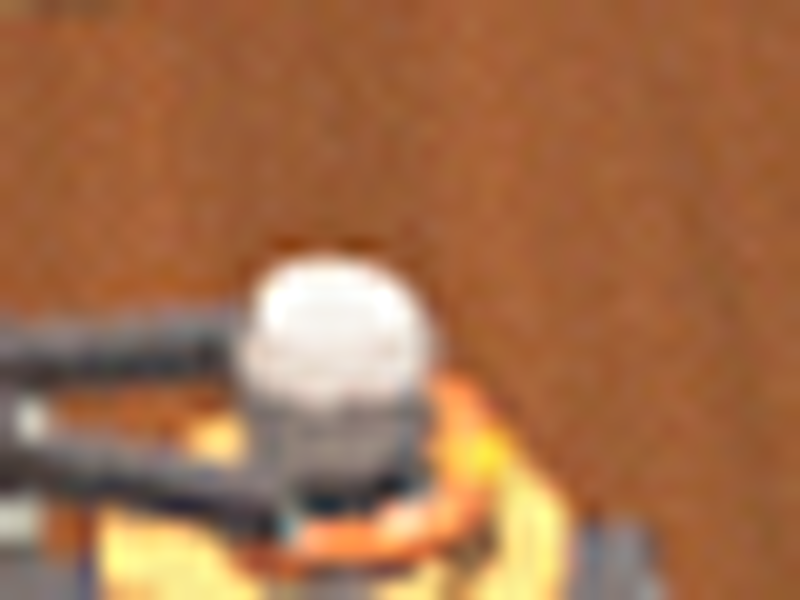

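View pics/v_top.png

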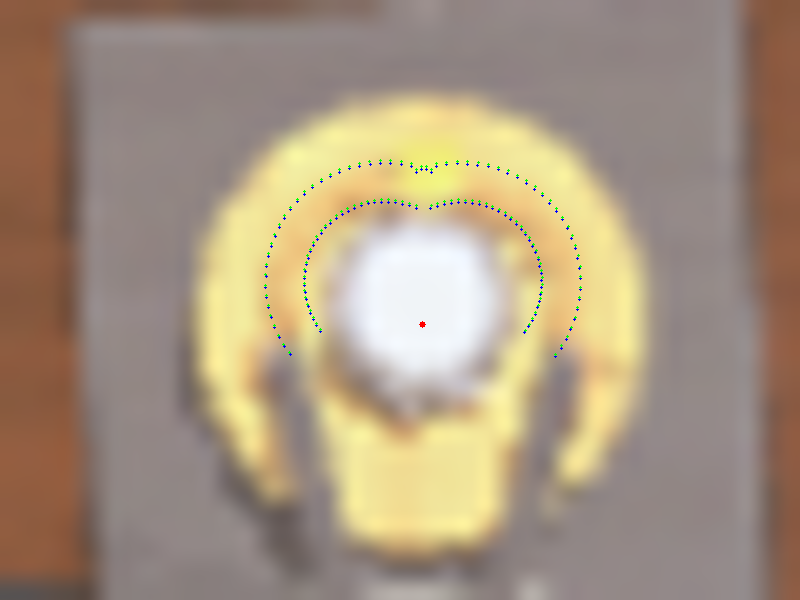

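Emit:
{"api": "send_rows", "payload": {
  "motion": [
    [[0,-0.5,0.2],0],
    [[0,0,0],0],
    [[0,0,0],0],
    [[0,0,0],0],
    [[0,0,0],0]
  ]
}}

```text
time_s: 24.55
position: [0.5009, 0.0098, 0.0674]
tcp_rot: [[-0.035, -0.999, 0.028], [-0.999, 0.035, -0.015], [0.014, -0.029, -0.999]]
force: [-0.2, -0.3, -1.5]
opening: 0.298
```

```bash
python3 rm.py -.0916 w; python3 -c "
from h import *
for i in range(8):
  capture('top');s=bot.read_state();print(round(s['time_s'],2),s['force'].round(2),s['moment'].round(3),s['position'].round(4),s['qvel'].round(2).max())
"
```

```text
tip now [592.4   6.3  70.1] Rz [ 0.0137 -0.0286 -0.9995]
t 24.55 p [500.9   9.8  67.4] hd -92.01 tool mm [-0.1  0.4  0.1] turn rad -0.0002 open 26.0 F [-0.2 -0.3 -1.5]
24.7 [-0.98 -0.72 -2.2 ] [ 0.121  0.158 -0.023] [0.501  0.0098 0.0674] 0.14
24.75 [-1.02 -0.37 -2.48] [0.075 0.143 0.002] [0.501  0.0098 0.0674] 0.07
24.8 [-0.26  0.41 -2.12] [ 0.046  0.097 -0.025] [0.5009 0.0098 0.0674] 0.11
24.85 [-0.18 -0.53 -1.09] [ 0.014  0.055 -0.034] [0.501  0.0098 0.0674] 0.07
24.9 [ 0.33  0.32 -2.26] [ 0.085  0.128 -0.009] [0.501  0.0098 0.0674] 0.06
24.95 [-0.2   0.42 -1.78] [0.049 0.142 0.003] [0.501  0.0098 0.0674] 0.08
25.0 [ 0.6   0.35 -2.12] [0.069 0.106 0.042] [0.501  0.0098 0.0674] 0.01
25.05 [-0.36  0.21 -1.85] [ 0.031  0.111 -0.02 ] [0.501  0.0098 0.0674] 0.05
```

View pics/w_side.png

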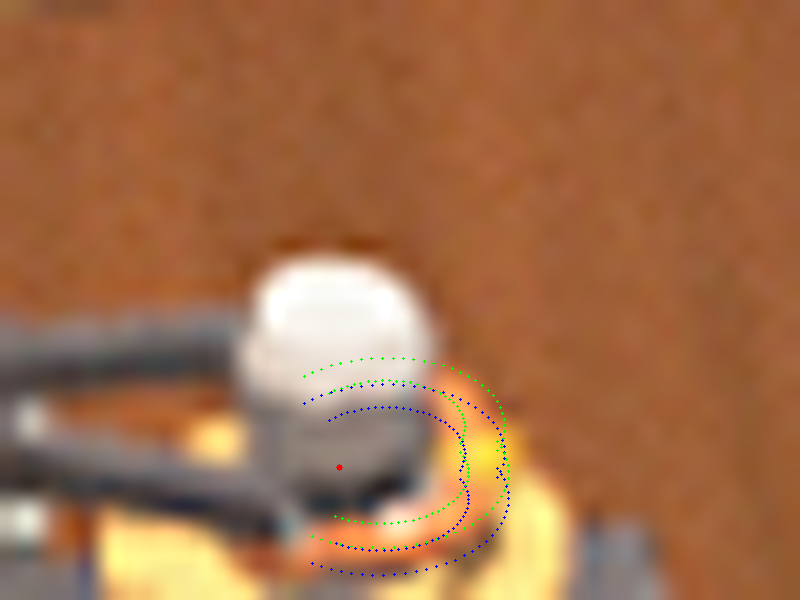

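View pics/w_top.png

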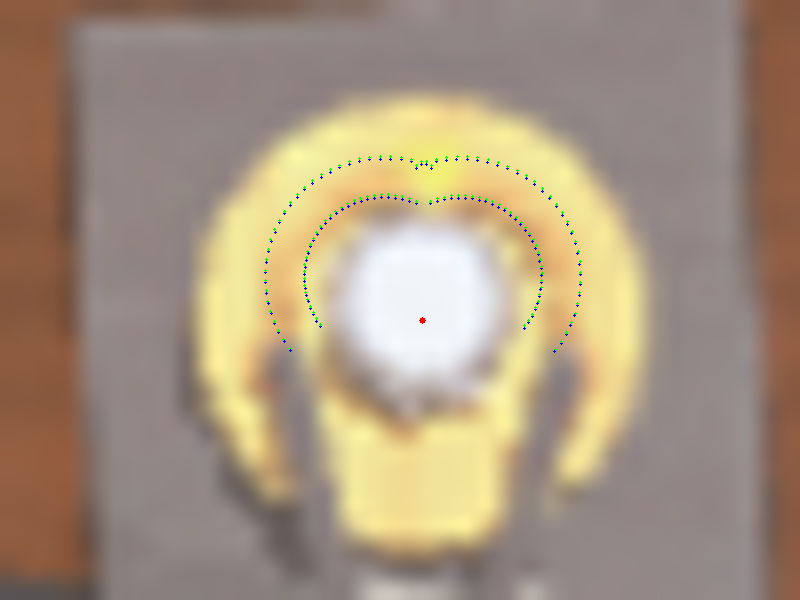

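```bash
python3 -c "
from h import *
print(bot.hand_in()); s=bot.read_state();print(s['time_s'],s['force'].round(2),s['opening']*87)
"
```

```text
the job is handed in; nothing more can be done
None
the job is handed in; nothing more can be done
```

I picked up the pliers with a light squeeze and lowered the tips into the ring's gap. I then squeezed to the stop, lifted the ring off its stand, and slid it down over the axle to groove height. I handed it in at about 25 s with the pliers still squeezed; no verdict was reported.

**Last checks before handing in:**
- **Position:** by the arm's pose, the opening's centre was at about (0.592, 0.006, 0.070) m. The groove centre, as I measured it, is at about (0.592, 0.006, 0.070) m.
- **Spread:** the fingers were about 26 mm apart, which is the fully squeezed stop. I could not read the ring's spread angle directly.
- **Tilt:** about 0.012 rad more than when the pliers lay level on their rest.
- **Contact:** the arm was still and the force readings stayed at the noise level seen in free air, so nothing suggests the ring presses on the axle. The cameras show the ring all round the axle.
- **Bystanders:** I saw no sign of touching anything else, but took no final picture of the mallet, bowl, bobbin and jar.

**Where the checks disagreed:**
- **Sideways position:** the two cameras differ by about 1.5 mm on where the axle is, so I aimed between them. I first placed the opening about 2.5 mm too far forward relative to the pliers, and an overshoot then left the ring nearly touching the axle. I corrected that with the last two small moves.
- **Height:** it rests on the ring's height on its stand, and the side camera agrees to about 1.5 mm.

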